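Load and close a bell kiln with a tiered stack of glass blanks

ROBOT

A 6-joint arm with a two-finger parallel gripper is mounted at the origin on the work surface. World frame = base frame: x ahead of the robot, y to its left, z up, the work surface at z = 0. Lengths are in m, angles in rad, forces in N, time in s.
With the tool pointing down it reaches from about 0.3 to 0.825 m from the base axis. Payload 5.4 kg.
Tool frame: the origin (TCP) lies between the finger pads; the fingertips stand 8 mm ahead of it and the grasp point (between the pads) lies 11 mm behind it (bot.nose_length is the distance from the TCP to the fingertips, in m); z points along the fingers, y is the line along which they close (so a half turn about z gives the same grasp; the last joint's range is limited). The gripper opens to 92 mm and grips with 3 to 60 N. Pads are 20 mm wide; open, the fingers measure 128 mm over their backs; the gripper's body (75 mm by 189 mm) begins 69 mm behind the grasp point.
Start: joints at [-1.468, 0.158, 1.597, -0, 1.386, -0.21], TCP at [0.177, -0.547, 0.223] pointing down, gripper open.
Joint ranges: [-2.91, 2.91], [-0.94, 2.29], [0.18, 2.7], [-1.29, 4.43], [0.17, 2.64], [-3, 3]. Speed limits (rad/s): [2.57, 2.57, 3.14, 3.14, 3.14, 3.14].

INTERFACE

Orientations are given as a unit quaternion [w, x, y, z].
In Python, from plant import monitor, snapshot, camera_model, hand_in, bot gives the robot as it stands.
- The arm moves only by the tool jog_arm, never from a script. Its argument "rows" is a list of rows, each an object of numbers: "hand": the finger opening in m, from 0 to 0.0919; "tx", "ty", "tz": the shift along the tool's x, y, z in m; "rx", "ry", "rz": the turn, a rotation vector about the tool's x, y, z in rad. In form: [{"hand": .., "tx": .., "ty": .., "tz": .., "rx": .., "ry": .., "rz": ..}, ...]. A call has 1 to 5 rows; each row is the pose to reach, as a shift and turn from the pose commanded when the call began, along the tool's axes at that moment; what a row does not reach only later rows make up. A row lasts 1/10 s, in which the tool goes at most 50 mm and 8.59 degrees, less where a joint would pass 70% of its speed; a pose out of reach is approached as far as the arm can. A call with a gripper value outside its range is refused whole. The fingers move at their own pace and stop on an object; "force" is the grip in N (left out, the last holds). Time passes only in rows, so rows that repeat a pose let the fingers close. It gives the time, the measured TCP pose, the force, the opening and the grip force at its end, in the units of the state.
- monitor.get_state(): the state, without advancing time (a new reading comes with each control period).
- snapshot(name): name is "scene" or "top" or "wrist"; returns the picture (480x640x3 uint8, red, green, blue); there is no depth.
- camera_model(name): a dict with "intrinsics" (3x3 intrinsics, pixels), "extrinsics" (4x4, takes a point from camera to world coordinates). Camera axes: x right, y down, z forward; pixel columns grow to the right and rows downward; lengths in m; the calibration is good to about 2 mm. The wrist camera is an equidistant fisheye: a pixel r from the principal point sees the ray r / f radians off the axis. A picture is of the moment at which its call begins: read the wrist's pose just before it. camera_model takes no time and is no camera call; for the wrist camera it gives the pose at the moment of the call.
- hand_in(): hands the job in; it is judged then, once.
The state is a dict: "time_s": time; "qpos": joint angles; "dq": joint speeds; "effort": joint torques, N m; "ee_pos": TCP position; "orientation": TCP orientation; "ft_force": force on the tool from outside, world axes, zero at the start; "torque": the same for the moment, N m; "width": finger opening in m; "grip_force": force on a finger pad.
Only numpy, scipy, OpenCV 4.12 (cv2) and the standard library are available. Lean on these libraries where they do the work, as an engineer would, in place of code of your own. Each camera call takes 0.05 s, during which the arm holds its last target. There are 200 camera calls.

TASK

Load the small bell kiln for a fusing: lift the bell off by its wooden handle and stand it upright on the two firebricks, and seat the shelf tile flat and fully home in the recess of the hearth. Then stack all the blue glass discs that are on the mat flat on the tile, largest at the bottom and each smaller one above, every one centred on the tile, and last set the bell back down over them, fully home inside the lip of the kiln tray, and let go. Leave the jar and the sifter cup alone.

Things in the scene. Friction and masses are not known exactly. Their poses are not given: they have to be found in the camera images.
- kiln: Kiln base, fixed left or right of the mat (bricks on the other); origin under its centre on the bench, z up, x away from its grey controller box. Steel tray 192 mm square; white hearth, top 45 mm above the bench, inside a 4 mm lip (top at 57 mm) enclosing 184 x 184 mm. Controller on the -x side, 96 to 152 mm from the centre, 116 mm wide, 66 mm high, its dial 80 mm.
- recess (a point): Centre of the floor of the rectangular recess in the hearth, 39 mm above the bench over the kiln's origin. The recess is 72 mm along the kiln's x, 104 mm along its y and 6 mm deep; axes as the kiln's.
- hearth (a point): Centre of the hearth at the level of its top face (6 mm above the recess floor), on which the bell's rim stands when closed; axes as the kiln's.
- bell: Square steel bell open underneath, 178 mm outside, 134 mm inside, 75 mm deep, 100 mm high, 0.64 to 0.92 kg; origin at the centre of its rim, z up. Wooden handle bar along its y (16 mm wide, 20 high, 140 long) centred 138 mm above the origin, on posts 58 mm either side; 28 mm free under it. Fits the tray lip with 3 mm a side, any quarter turn. Starts closed on the kiln, square with it.
- bricks_top (a point): Centre of the top face of two pale firebricks lying side by side, fixed: together 232 mm along their x, 230 mm along y, 32 mm high above the bench; z up. The place to stand the bell.
- tile: Shelf tile: flat buff ceramic slab, 68 mm (x) by 100 mm (y) by 14 mm thick, origin at the centre of its underside, z up, 0.15 to 0.25 kg. Starts flat on the 3 mm cork mat. Fits the recess with 2 mm a side, either way round, and then stands 8 mm above the hearth: grip it across its 68 mm width, no lower than 7 mm above its underside.
- disc62: Flat round blank of dark blue glass, 62 mm in diameter and 8 mm thick, both faces alike, origin at its centre (4 mm above whatever it lies on), z along its axis. Starts flat on the cork mat. May be absent.
- disc54: Flat round blank of dark blue glass, 54 mm in diameter and 8 mm thick, both faces alike, origin at its centre (4 mm above whatever it lies on), z along its axis. Starts flat on the cork mat. May be absent.
- disc46: Flat round blank of dark blue glass, 46 mm in diameter and 8 mm thick, both faces alike, origin at its centre (4 mm above whatever it lies on), z along its axis. Starts flat on the cork mat. May be absent.
- disc38: Flat round blank of dark blue glass, 38 mm in diameter and 8 mm thick, both faces alike, origin at its centre (4 mm above whatever it lies on), z along its axis. Starts flat on the cork mat. May be absent.
- disc30: Flat round blank of dark blue glass, 30 mm in diameter and 8 mm thick, both faces alike, origin at its centre (4 mm above whatever it lies on), z along its axis. Starts flat on the cork mat. May be absent.
- mat_top (a point): Centre of the top face of the fixed cork mat, 360 mm along x, 260 mm along y, 3 mm thick, on which the tile and the discs start.
- frit_jar: Bystander: amber glass jar with steel lid, 68 mm in diameter, 66 mm high, origin at the centre of its underside, near a far corner of the mat.
- sifter: Bystander: steel sifter cup, 70 mm in diameter, 50 mm high, origin at the centre of its underside, near a far corner of the mat.
Mind the look-alikes: they are no part of the job. Leave any purple look-alike of the disc62 alone.

How it is judged:
By the outcome, as a careful person would: the job done as asked, in the order asked, and still so for the second after the job is handed in, with the robot touching nothing.
Of disc62, disc54, disc46, disc38, disc30 only 3 to 5 are there at a start; the rules pass over those that are not, and their reading is None.
At some moment in a run one of disc46, disc38, disc30 may be knocked a few centimetres aside while the robot is not near it.
It also fails if it takes over 210 s, if anything falls off the work surface, if the arm or the gripper's body presses on something with over 40 N, if the wrist force passes 120 N, or if a joint passes its speed limit or range.

## Working session

There is one attempt and no reset: what is moved stays moved. The work goes in short steps, Python scripts to look and compute and a tool call to move; the robot and the scene stay as the last step left them, time stands still between calls to the robot, and variables do not carry over. Pictures are saved under pics/ and viewed, at most 14 in all, crops included, and the job is handed in when it is done.

Besides the shell and the picture viewer there is one more tool, called after "Emit:" in YAML: its name, and indented under it one key for each argument. jog_arm: Moves the arm, as the interface text tells. Its arguments: {"type":"object","properties":{"rows":{"type":"array","items":{"type":"object","properties":{"hand":{"type":"number"},"tx":{"type":"number"},"ty":{"type":"number"},"tz":{"type":"number"},"rx":{"type":"number"},"ry":{"type":"number"},"rz":{"type":"number"}}}},"force":{"type":"number"}},"required":["rows"]}

```bash
ls; mkdir -p pics; python3 - <<'E'
from plant import monitor, snapshot, camera_model, bot
import cv2
s=monitor.get_state(); print(s)
for n in ("top","scene"):
    im=snapshot(n); cv2.imwrite(f"pics/{n}0.png",im[:,:,::-1]); m=camera_model(n); print(n,m)
print(bot.nose_length)
E
```

```text
pics
{'time_s': 0.0, 'qpos': array([-1.46811331e+00,  1.59047703e-01,  1.59819304e+00,  1.35945066e-05,
        1.38618495e+00, -2.10093267e-01]), 'dq': array([-0.00113406,  0.00065714, -0.00160154, -0.00036107, -0.00154888,
       -0.00078963]), 'effort': array([-2.86175282e-05, -3.85573125e+01, -3.22106659e+01,  7.00840959e-02,
        3.80243501e-02, -1.38318551e-04]), 'ee_pos': array([ 0.1768539 , -0.54650448,  0.22163928]), 'orientation': array([-9.14840648e-04,  9.87796058e-01,  1.55750147e-01,  5.58691722e-05]), 'ft_force': array([-0.72381167,  0.2772269 , -0.79385085]), 'torque': array([ 0.0153735 , -0.00030323,  0.02698175]), 'grip_force': 0.0, 'width': 0.09241542092105426}
top {'intrinsics': array([[500.01787515,   0.        , 318.86909188],
       [  0.        , 500.01787515, 247.03980946],
       [  0.        ,   0.        ,   1.        ]]), 'extrinsics': array([[ 8.51508919e-02, -9.68137488e-01,  2.35497621e-01,
         4.27051465e-01],
       [-9.96357601e-01, -8.38207390e-02,  1.56720846e-02,
        -7.35845134e-04],
       [ 4.56685198e-03, -2.35974337e-01, -9.71748556e-01,
         9.15148065e-01],
       [ 0.00000000e+00,  0.00000000e+00,  0.00000000e+00,
         1.00000000e+00]])}
scene {'intrinsics': array([[469.50827443,   0.        , 315.18104085],
       [  0.        , 469.50827443, 237.27455725],
       [  0.        ,   0.        ,   1.        ]]), 'extrinsics': array([[ 0.12207601,  0.62268334, -0.77289256,  1.33873142],
       [ 0.99251216, -0.07982824,  0.09245038, -0.09902702],
       [-0.00413134, -0.77839124, -0.62776589,  0.6347708 ],
       [ 0.        ,  0.        ,  0.        ,  1.        ]])}
0.008
```

View pics/top0.png

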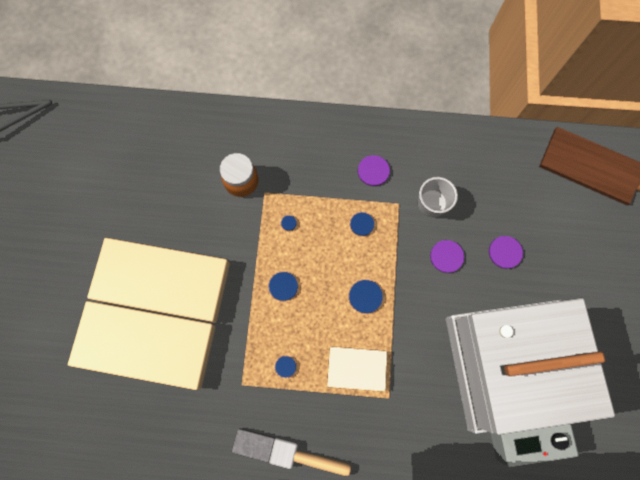

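View pics/scene0.png

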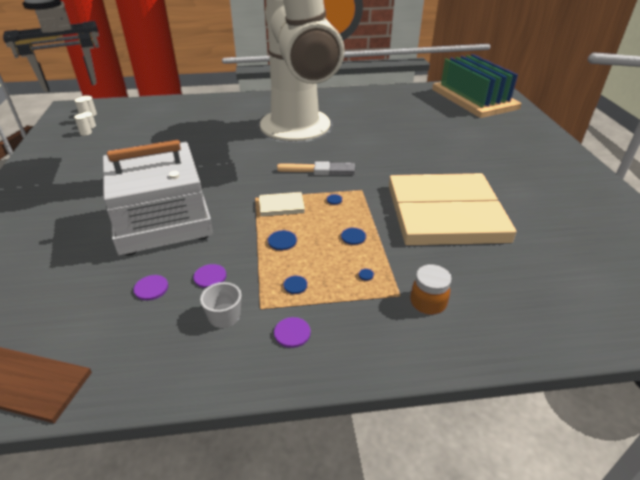

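Scene: kiln with bell at right (-y; handle ~(553,364), controller at the bottom, so kiln x ≈ +x), bricks left, and five blue discs on the mat at (365,296), (284,286), (362,224), (286,366), (289,223). Three purple discs lie off the mat: (374,170), (447,256), (506,252). The tile is at (357,369). Blue on the mat is the job; purple are the look-alikes.

```bash
cat > h.py <<'E'
from plant import monitor, snapshot, camera_model, bot
import numpy as np, cv2
from scipy.spatial.transform import Rotation as R
def ray(n,uv,m=None):
    m=m or camera_model(n);K=m["intrinsics"];T=m["extrinsics"];uv=np.atleast_2d(uv).astype(float)
    a=(uv-K[:2,2])/[K[0,0],K[1,1]]
    if n=="wrist":
        r=np.linalg.norm(a,axis=1,keepdims=True);d=np.hstack([a/np.maximum(r,1e-9)*np.sin(r),np.cos(r)])
    else: d=np.hstack([a,np.ones((len(a),1))])
    return T[:3,3],d@T[:3,:3].T
def at(n,uv,z,m=None):
    o,d=ray(n,uv,m); return (o+d*((z-o[2])/d[:,2:]))[:,:2]
def proj(n,P,m=None):
    m=m or camera_model(n);K=m["intrinsics"];T=m["extrinsics"];c=(np.atleast_2d(P)-T[:3,3])@T[:3,:3]
    if n=="wrist":
        r=np.hypot(c[:,0],c[:,1]);t=np.arctan2(r,c[:,2]);a=c[:,:2]/np.maximum(r,1e-9)[:,None]*t[:,None]
    else: a=c[:,:2]/c[:,2:]
    return a*[K[0,0],K[1,1]]+K[:2,2]
def pose():
    s=monitor.get_state();w,x,y,z=s["orientation"];return np.array(s["ee_pos"]),R.from_quat([x,y,z,w]),s
def down(yaw): # closing axis (tool y) at angle yaw of world; nearest of the two half-turns chosen by jog()
    y=np.array([np.cos(yaw),np.sin(yaw),0]);z=np.array([0,0,-1.]);return R.from_matrix(np.c_[np.cross(y,z),y,z])
def jog(p,yaw=None,rot=None):
    P,Q,s=pose(); t=Q.inv().apply(np.array(p)-P)
    if rot is None: rot=Q if yaw is None else min([down(yaw),down(yaw+np.pi)],key=lambda r:(Q.inv()*r).magnitude())
    return np.round(np.r_[t,(Q.inv()*rot).as_rotvec()],4)
def blobs(n,im,z,lo,hi,m=None,amin=40):
    h=cv2.cvtColor(im,cv2.COLOR_RGB2HSV);k=cv2.inRange(h,lo,hi);out=[]
    for c in cv2.findContours(k,cv2.RETR_EXTERNAL,cv2.CHAIN_APPROX_NONE)[0]:
        if cv2.contourArea(c)<amin: continue
        w=at(n,c[:,0],z,m); (x,y),r=cv2.minEnclosingCircle((w*1000).astype(np.float32)); out.append((c[:,0].mean(0).round(),w,(round(x/1000,4),round(y/1000,4)),round(2*r,1)))
    return out
E
python3 - <<'E'
from h import *
im=cv2.imread("pics/top0.png")[:,:,::-1].copy()
for b in blobs("top",im,.009,(100,100,40),(128,255,255)): print("blue",b[0],b[2],b[3], len(b[1]))
h=cv2.cvtColor(im,cv2.COLOR_RGB2HSV); print("tile hsv",h[369,357],"brick",h[280,160],"cork",h[300,320],"steel",h[330,560])
k=cv2.inRange(h,(15,0,200),(35,120,255))
for c in cv2.findContours(k,cv2.RETR_EXTERNAL,cv2.CHAIN_APPROX_NONE)[0]:
    if cv2.contourArea(c)<800: continue
    z=.017 if cv2.contourArea(c)<4000 else .032
    w=at("top",c[:,0],z); print("rect",c[:,0].mean(0),cv2.minAreaRect((w*1000).astype(np.float32)))
cr=im[280:470,430:630];cv2.imwrite("pics/bell.png",cv2.resize(cr,None,fx=3.1,fy=3.1,interpolation=cv2.INTER_CUBIC)[:,:,::-1])
E
```

```text
blue [285. 366.] (0.4261, 0.0542) 34.5 55
blue [365. 296.] (0.5628, -0.0786) 59.4 90
blue [283. 286.] (0.5685, 0.073) 51.1 78
blue [288. 223.] (0.6892, 0.075) 27.3 38
blue [362. 224.] (0.699, -0.0632) 43.6 62
tile hsv [ 22  32 247] brick [ 25  63 248] cork [ 16 129 220] steel [ 17  10 223]
rect [356.31472081 368.7715736 ] ((433.074951171875, -68.6844711303711), (72.33980560302734, 105.77835083007812), 0.6367998123168945)
rect [140.26719577 345.16931217] ((441.4282531738281, 307.89837646484375), (227.65353393554688, 112.36067962646484), 84.61250305175781)
rect [538.06629393 369.84744409] ((467.563232421875, -385.4897155761719), (200.3466339111328, 201.18138122558594), 12.945924758911133)
rect [157.50137741 279.25619835] ((558.614501953125, 296.8747253417969), (227.58126831054688, 112.61014556884766), 84.63795471191406)
```

View pics/bell.png

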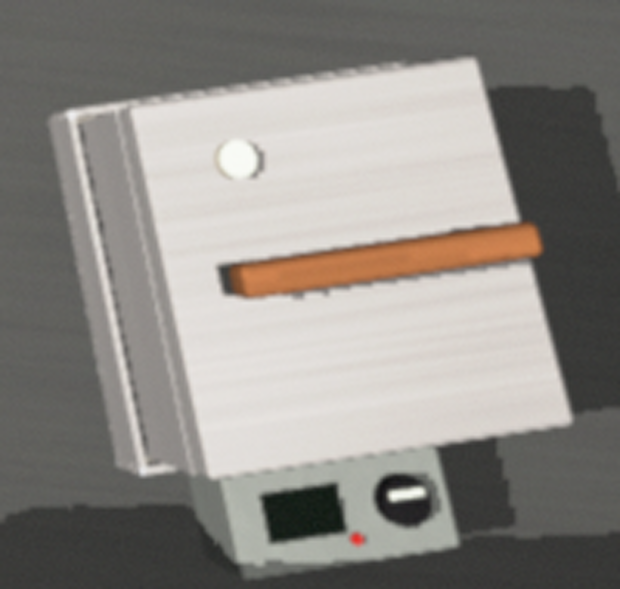

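Crop: bell top face with corners (132,108),(477,58),(572,422),(207,476) and the handle from (235,282) to (535,240), controller below.

```bash
python3 - <<'E'
from h import *
c=np.array([[132,108],[477,58],[572,422],[207,476]])/3.1+[430,280]
w=at("top",c,.145);print(w,w.mean(0),[np.linalg.norm(w[i]-w[i-1]) for i in range(4)])
e=w[0]-w[1]+w[3]-w[2];print("handle yaw from top",np.degrees(np.arctan2(e[1],e[0])))
im=cv2.imread("pics/top0.png")[:,:,::-1].copy();h=cv2.cvtColor(im,cv2.COLOR_RGB2HSV)
k=cv2.inRange(h,(5,110,120),(15,255,255));k[:300]=0;k[400:]=0;k[:,:490]=0
p=np.argwhere(k)[:,::-1];p=p[(p[:,0]>505)];w=at("top",p,.193)
print("handle",cv2.minAreaRect((w*1000).astype(np.float32)))
print(pose()[0],camera_model("wrist"))
print("jog to above handle",jog([.4745,-.378,.28],np.radians(10)))
E
```

```text
[[ 0.5272453  -0.23276643]
 [ 0.56700688 -0.40455576]
 [ 0.39654468 -0.44262053]
 [ 0.35767117 -0.27010196]] [ 0.46211701 -0.33751117] [np.float64(0.17363561858112167), np.float64(0.17633081651196994), np.float64(0.17466049843118125), np.float64(0.17684401764014435)]
handle yaw from top 102.86490338067959
handle ((462.3379211425781, -334.85980224609375), (14.73627758026123, 141.7908477783203), 12.879302978515625)
[ 0.1768424  -0.54655913  0.22174971] {'intrinsics': array([[371.64829954,   0.        , 318.91797393],
       [  0.        , 371.64829954, 233.03273906],
       [  0.        ,   0.        ,   1.        ]]), 'extrinsics': array([[ 0.30781895, -0.92349746, -0.22891031,  0.24087401],
       [-0.95144366, -0.2991734 , -0.07245858, -0.52585917],
       [-0.00156856,  0.24009939, -0.97074704,  0.38364253],
       [ 0.        ,  0.        ,  0.        ,  1.        ]])}
jog to above handle [ 3.3510e-01 -6.8900e-02 -5.8000e-02 -1.1000e-03 -1.4000e-03 -1.4325e+00]
```

Emit:
jog_arm:
  rows:
    - {"tx":0.042,"ty":-0.014,"tz":-0.01}
    - {"tx":0.084,"ty":-0.028,"tz":-0.02}
    - {"tx":0.126,"ty":-0.042,"tz":-0.03}
    - {"tx":0.168,"ty":-0.056,"tz":-0.04}
    - {"tx":0.168,"ty":-0.056,"tz":-0.04}

```text
$.rows[0]: bad value
```

Emit:
jog_arm:
  rows:
    - {"tx":0.042,"ty":-0.014}
    - {"tx":0.084,"ty":-0.028}
    - {"tx":0.126,"ty":-0.042}
    - {"tx":0.168,"ty":-0.056}
    - {"tx":0.168,"ty":-0.056}

```text
$.rows[0]: bad value
```

Emit:
jog_arm:
  rows:
    - {"rz":-0.148}
    - {"rz":-0.296}
    - {"rz":-0.444}
    - {"rz":-0.592}
    - {"rz":-0.74}

```text
$.rows[0]: bad value
```

Emit:
jog_arm:
  rows:
    - {"rz":-0.148}
    - {"rz":-0.296}
    - {"rz":-0.444}
    - {"rz":-0.592}
    - {"rz":-0.74}

```text
$.rows[0]: bad value
```

```bash
python3 - <<'E'
from h import *
m=camera_model("wrist");im=snapshot("wrist");cv2.imwrite("pics/w1.png",im[:,:,::-1])
p,q,s=pose();print(p,q.as_matrix().round(3),s["qpos"],s["time_s"],proj("wrist",[[.4623,-.336,.193]],m))
print(jog([.4623,-.336,.172],np.radians(12.9)))
np.save("m1.npy",m,allow_pickle=True)
E
```

```text
[ 0.17686925 -0.54662166  0.22185042] [[ 0.951  0.308 -0.   ]
 [ 0.308 -0.951  0.001]
 [ 0.    -0.001 -1.   ]] [-1.46810229e+00  1.58904398e-01  1.59793222e+00  4.08678919e-06
  1.38621913e+00 -2.10098160e-01] 0.15 [[ 163.66842116 -191.90986985]]
[ 3.3640e-01 -1.1250e-01  5.0100e-02 -9.0000e-04 -1.3000e-03 -1.4832e+00]
```

View pics/w1.png

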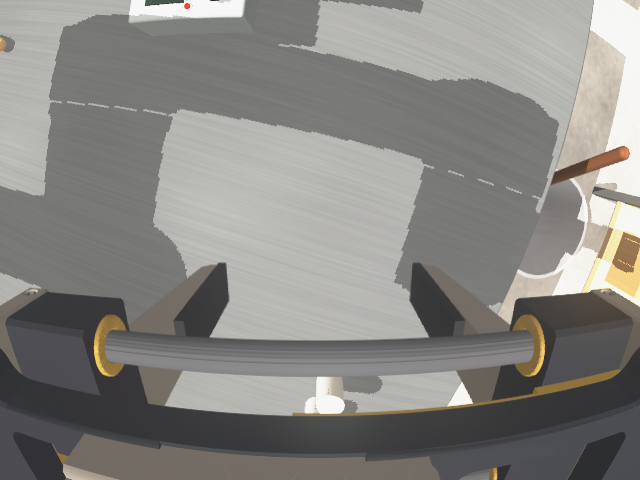

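The calls were refused because rows need all seven fields; the wrist picture only shows the bench and, at the top, the controller (190,10).

Emit:
jog_arm:
  rows:
    - {"hand":0.09,"tx":0.042,"ty":-0.014,"tz":-0.01,"rx":0,"ry":0,"rz":0}
    - {"hand":0.09,"tx":0.084,"ty":-0.028,"tz":-0.02,"rx":0,"ry":0,"rz":0}
    - {"hand":0.09,"tx":0.126,"ty":-0.042,"tz":-0.03,"rx":0,"ry":0,"rz":0}
    - {"hand":0.09,"tx":0.168,"ty":-0.056,"tz":-0.04,"rx":0,"ry":0,"rz":0}
    - {"hand":0.09,"tx":0.168,"ty":-0.056,"tz":-0.04,"rx":0,"ry":0,"rz":0}

```text
time_s: 0.65
ee_pos: [0.3233, -0.4397, 0.2642]
orientation: [0.001, 0.987, 0.159, 0.001]
ft_force: [0.4, -0.8, 0.5]
width: 0.09
grip_force: 0.0
```

Emit:
jog_arm:
  rows:
    - {"hand":0.09,"tx":0.042,"ty":-0.014,"tz":0,"rx":0,"ry":0,"rz":0}
    - {"hand":0.09,"tx":0.084,"ty":-0.028,"tz":0,"rx":0,"ry":0,"rz":0}
    - {"hand":0.09,"tx":0.126,"ty":-0.042,"tz":0,"rx":0,"ry":0,"rz":0}
    - {"hand":0.09,"tx":0.168,"ty":-0.056,"tz":0,"rx":0,"ry":0,"rz":0}
    - {"hand":0.09,"tx":0.168,"ty":-0.056,"tz":0,"rx":0,"ry":0,"rz":0}

```text
time_s: 1.15
ee_pos: [0.4647, -0.3344, 0.2619]
orientation: [-0.001, 0.987, 0.158, 0.0]
ft_force: [-0.9, -0.0, 1.1]
width: 0.0899
grip_force: 0.0
```

Emit:
jog_arm:
  rows:
    - {"hand":0.09,"tx":0,"ty":0,"tz":0,"rx":0,"ry":0,"rz":-0.148}
    - {"hand":0.09,"tx":0,"ty":0,"tz":0,"rx":0,"ry":0,"rz":-0.296}
    - {"hand":0.09,"tx":0,"ty":0,"tz":0,"rx":0,"ry":0,"rz":-0.444}
    - {"hand":0.09,"tx":0,"ty":0,"tz":0,"rx":0,"ry":0,"rz":-0.592}
    - {"hand":0.09,"tx":0,"ty":0,"tz":0,"rx":0,"ry":0,"rz":-0.74}

```text
time_s: 1.65
ee_pos: [0.4608, -0.3383, 0.262]
orientation: [-0.0, 0.863, 0.504, -0.0]
ft_force: [-0.6, -0.0, -0.6]
width: 0.09
grip_force: 0.0
```

Emit:
jog_arm:
  rows:
    - {"hand":0.09,"tx":0,"ty":0,"tz":0,"rx":0,"ry":0,"rz":-0.148}
    - {"hand":0.09,"tx":0,"ty":0,"tz":0,"rx":0,"ry":0,"rz":-0.296}
    - {"hand":0.09,"tx":0,"ty":0,"tz":0,"rx":0,"ry":0,"rz":-0.444}
    - {"hand":0.09,"tx":0,"ty":0,"tz":0,"rx":0,"ry":0,"rz":-0.592}
    - {"hand":0.09,"tx":0,"ty":0,"tz":0,"rx":0,"ry":0,"rz":-0.74}

```text
time_s: 2.15
ee_pos: [0.4608, -0.3384, 0.262]
orientation: [-0.001, 0.623, 0.783, -0.0]
ft_force: [-0.7, -1.3, -0.7]
width: 0.0902
grip_force: 0.0
```

```bash
python3 - <<'E'
from h import *
m=camera_model("wrist");im=snapshot("wrist");cv2.imwrite("pics/w2.png",im[:,:,::-1])
p,q,s=pose();print(p,q.as_matrix().round(3),s["qpos"],s["time_s"],proj("wrist",[[.4623,-.336,.193]],m))
print(jog([.4623,-.336,.172],np.radians(12.9)))
h=cv2.cvtColor(im,cv2.COLOR_RGB2HSV);k=cv2.inRange(h,(5,110,60),(15,255,255))
c=max(cv2.findContours(k,0,1)[0],key=cv2.contourArea);print(cv2.boundingRect(c),cv2.minAreaRect((at("wrist",c[:,0],.193,m)*1000).astype(np.float32)))
E
```

```text
[ 0.46077771 -0.33838534  0.26200449] [[-0.23   0.973 -0.001]
 [ 0.973  0.23   0.   ]
 [ 0.    -0.001 -1.   ]] [-8.44243947e-01  1.26438500e-01  1.55459638e+00 -8.68421133e-04
  1.46151968e+00 -1.07630320e+00] 2.2 [[322.04520285 245.56954809]]
[ 0.0019  0.0021  0.09   -0.0012 -0.0004  0.007 ]
(314, 138, 24, 201) ((464.7428283691406, -335.34686279296875), (14.479048728942871, 136.94993591308594), 13.85047721862793)
```

Emit:
jog_arm:
  rows:
    - {"hand":0.06,"tx":0.002,"ty":0.003,"tz":0.03,"rx":0,"ry":0,"rz":0}
    - {"hand":0.06,"tx":0.002,"ty":0.003,"tz":0.06,"rx":0,"ry":0,"rz":0}
    - {"hand":0.06,"tx":0.002,"ty":0.003,"tz":0.08,"rx":0,"ry":0,"rz":0}
    - {"hand":0.06,"tx":0.002,"ty":0.003,"tz":0.09,"rx":0,"ry":0,"rz":0}
    - {"hand":0.06,"tx":0.002,"ty":0.003,"tz":0.09,"rx":0,"ry":0,"rz":0}

```text
time_s: 2.7
ee_pos: [0.4633, -0.3345, 0.1709]
orientation: [-0.002, 0.625, 0.78, 0.0]
ft_force: [0.2, -0.5, 0.3]
width: 0.06
grip_force: 0.0
```

Emit:
jog_arm:
  rows:
    - {"hand":0.0,"tx":0,"ty":0,"tz":0,"rx":0,"ry":0,"rz":0}
    - {"hand":0.0,"tx":0,"ty":0,"tz":0,"rx":0,"ry":0,"rz":0}
    - {"hand":0.0,"tx":0,"ty":0,"tz":0,"rx":0,"ry":0,"rz":0}
    - {"hand":0.0,"tx":0,"ty":0,"tz":0,"rx":0,"ry":0,"rz":0}
    - {"hand":0.0,"tx":0,"ty":0,"tz":0,"rx":0,"ry":0,"rz":0}
  force: 35

```text
time_s: 3.2
ee_pos: [0.4648, -0.3346, 0.173]
orientation: [0.0, 0.624, 0.781, -0.0]
ft_force: [-0.1, 0.1, 0.4]
width: 0.0224
grip_force: 0.0
```

Emit:
jog_arm:
  rows:
    - {"hand":0.0,"tx":0,"ty":0,"tz":0,"rx":0,"ry":0,"rz":0}
    - {"hand":0.0,"tx":0,"ty":0,"tz":0,"rx":0,"ry":0,"rz":0}
    - {"hand":0.0,"tx":0,"ty":0,"tz":0,"rx":0,"ry":0,"rz":0}

```text
time_s: 3.5
ee_pos: [0.4648, -0.3346, 0.1729]
orientation: [0.0, 0.624, 0.781, -0.0]
ft_force: [0.1, 1.0, 1.4]
width: 0.0152
grip_force: 35.0
```

Emit:
jog_arm:
  rows:
    - {"hand":0.0,"tx":0,"ty":0,"tz":-0.01,"rx":0,"ry":0,"rz":0}
    - {"hand":0.0,"tx":0,"ty":0,"tz":-0.03,"rx":0,"ry":0,"rz":0}
    - {"hand":0.0,"tx":0,"ty":0,"tz":-0.055,"rx":0,"ry":0,"rz":0}
    - {"hand":0.0,"tx":0,"ty":0,"tz":-0.08,"rx":0,"ry":0,"rz":0}
    - {"hand":0.0,"tx":0,"ty":0,"tz":-0.09,"rx":0,"ry":0,"rz":0}

```text
time_s: 4.0
ee_pos: [0.465, -0.3349, 0.2645]
orientation: [0.001, 0.624, 0.781, -0.0]
ft_force: [0.7, -0.9, -6.3]
width: 0.016
grip_force: 35.0
```

```bash
python3 - <<'E'
from h import *
p,q,s=pose();print(p,q.as_matrix().round(4)[:, 1],s["width"],s["ft_force"],s["torque"])
print(jog([.5,.3024,.27],np.radians(-5.4)),jog([.5,.3024,.27]))
im=snapshot("scene");cv2.imwrite("pics/s2.png",im[:,:,::-1])
E
```

```text
[ 0.4649812  -0.33492905  0.26454366] [0.9755 0.2201 0.001 ] 0.01597246553220181 [ 0.68877401 -0.86101286 -6.34041304] [ 0.08817532 -0.03533099  0.00523816]
[ 0.614   0.1744 -0.0065  0.0013  0.0018  0.3162] [ 0.614   0.1744 -0.0065  0.      0.      0.    ]
```

View pics/s2.png

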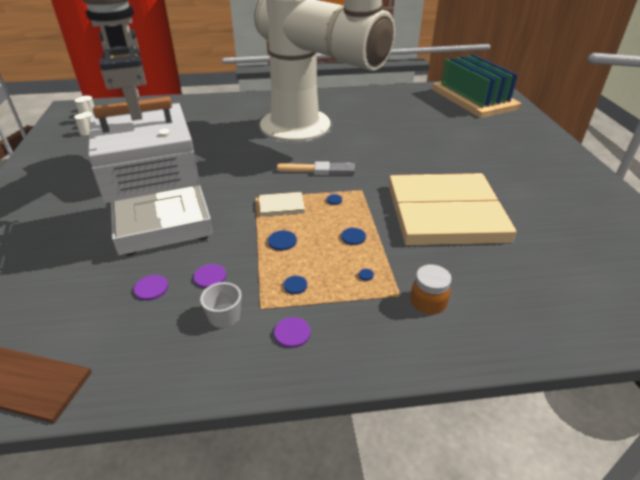

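Bell lifted level (handle (132,105)), tray open beneath. Moving it to the bricks.

Emit:
jog_arm:
  rows:
    - {"hand":0.0,"tx":0.02,"ty":0.006,"tz":0,"rx":0,"ry":0,"rz":0}
    - {"hand":0.0,"tx":0.06,"ty":0.017,"tz":0,"rx":0,"ry":0,"rz":0}
    - {"hand":0.0,"tx":0.107,"ty":0.03,"tz":0,"rx":0,"ry":0,"rz":0}
    - {"hand":0.0,"tx":0.153,"ty":0.043,"tz":0,"rx":0,"ry":0,"rz":0}
    - {"hand":0.0,"tx":0.2,"ty":0.057,"tz":0,"rx":0,"ry":0,"rz":0}

```text
time_s: 4.55
ee_pos: [0.475, -0.1247, 0.2605]
orientation: [-0.002, 0.625, 0.781, -0.0]
ft_force: [1.2, 0.8, -6.3]
width: 0.0156
grip_force: 35.0
```

Emit:
jog_arm:
  rows:
    - {"hand":0.0,"tx":0.045,"ty":0.013,"tz":0,"rx":0,"ry":0,"rz":0}
    - {"hand":0.0,"tx":0.09,"ty":0.026,"tz":0,"rx":0,"ry":0,"rz":0}
    - {"hand":0.0,"tx":0.135,"ty":0.038,"tz":0,"rx":0,"ry":0,"rz":0}
    - {"hand":0.0,"tx":0.18,"ty":0.051,"tz":0,"rx":0,"ry":0,"rz":0}
    - {"hand":0.0,"tx":0.22,"ty":0.062,"tz":0,"rx":0,"ry":0,"rz":0}

```text
time_s: 5.05
ee_pos: [0.4869, 0.1037, 0.2607]
orientation: [-0.001, 0.624, 0.781, -0.001]
ft_force: [1.0, -0.0, -6.8]
width: 0.016
grip_force: 35.0
```

Emit:
jog_arm:
  rows:
    - {"hand":0.0,"tx":0.045,"ty":0.013,"tz":0,"rx":0,"ry":0,"rz":0}
    - {"hand":0.0,"tx":0.09,"ty":0.026,"tz":0,"rx":0,"ry":0,"rz":0}
    - {"hand":0.0,"tx":0.135,"ty":0.038,"tz":0,"rx":0,"ry":0,"rz":0}
    - {"hand":0.0,"tx":0.17,"ty":0.048,"tz":0,"rx":0,"ry":0,"rz":0}
    - {"hand":0.0,"tx":0.194,"ty":0.055,"tz":0,"rx":0,"ry":0,"rz":0}

```text
time_s: 5.55
ee_pos: [0.4976, 0.305, 0.2601]
orientation: [-0.001, 0.624, 0.782, -0.001]
ft_force: [0.5, -0.2, -7.1]
width: 0.0156
grip_force: 35.0
```

Emit:
jog_arm:
  rows:
    - {"hand":0.0,"tx":0,"ty":0,"tz":0.02,"rx":0,"ry":0,"rz":0.05}
    - {"hand":0.0,"tx":0,"ty":0,"tz":0.04,"rx":0,"ry":0,"rz":0.13}
    - {"hand":0.0,"tx":0,"ty":0,"tz":0.06,"rx":0,"ry":0,"rz":0.22}
    - {"hand":0.0,"tx":0,"ty":0,"tz":0.08,"rx":0,"ry":0,"rz":0.316}
    - {"hand":0.0,"tx":0,"ty":0,"tz":0.085,"rx":0,"ry":0,"rz":0.316}

```text
time_s: 6.05
ee_pos: [0.4961, 0.3016, 0.1726]
orientation: [-0.002, 0.74, 0.673, -0.004]
ft_force: [-0.0, 0.3, -7.8]
width: 0.0159
grip_force: 35.0
```

```bash
python3 - <<'E'
from h import *
p,q,s=pose();print(p,q.as_matrix().round(4)[:, 1],s["width"],s["ft_force"],s["torque"])
im=snapshot("top");c=im[180:420,20:340];m=camera_model("wrist");w=snapshot("wrist")
cv2.imwrite("pics/t2.png",np.vstack([cv2.resize(c,(640,480)) ])[:,:,::-1]);cv2.imwrite("pics/w2b.png",w[:,:,::-1])
E
```

```text
[0.4960787  0.30159554 0.17259863] [ 0.9955 -0.0942 -0.0083] 0.01593742054281639 [-0.03156388  0.31253046 -7.78643777] [ 0.01949159 -0.05860127 -0.14315045]
```

View pics/t2.png

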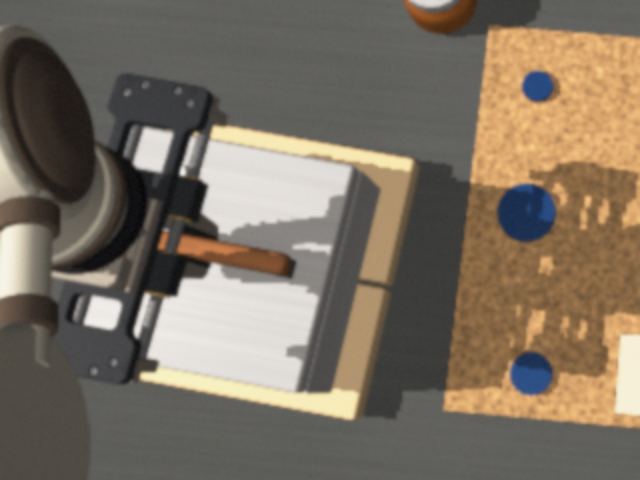

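Bell is square and centred over the bricks (crop: bell top (150..350,140..390) within bricks).

Emit:
jog_arm:
  rows:
    - {"hand":0.0,"tx":0,"ty":0,"tz":0.006,"rx":0,"ry":0,"rz":0}
    - {"hand":0.0,"tx":0,"ty":0,"tz":0.01,"rx":0,"ry":0,"rz":0}
    - {"hand":0.0,"tx":0,"ty":0,"tz":0.012,"rx":0,"ry":0,"rz":0}
    - {"hand":0.0,"tx":0,"ty":0,"tz":0.013,"rx":0,"ry":0,"rz":0}
    - {"hand":0.0,"tx":0,"ty":0,"tz":0.013,"rx":0,"ry":0,"rz":0}

```text
time_s: 6.65
ee_pos: [0.4992, 0.3028, 0.1647]
orientation: [0.0, 0.739, 0.673, 0.0]
ft_force: [0.1, -0.1, -7.0]
width: 0.0154
grip_force: 35.0
```

```bash
python3 - <<'E'
from h import *
p,q,s=pose();print(p,q.as_matrix().round(4)[:, 1],s["width"],s["ft_force"],s["torque"])
E
```

```text
[0.49922386 0.30276712 0.16473225] [ 9.956e-01 -9.360e-02  2.000e-04] 0.015402220924359096 [ 0.06557924 -0.10424673 -6.97819249] [ 0.00168903 -0.07188884  0.051983  ]
```

Emit:
jog_arm:
  rows:
    - {"hand":0.0,"tx":0,"ty":0,"tz":0.003,"rx":0,"ry":0,"rz":0}
    - {"hand":0.0,"tx":0,"ty":0,"tz":0.004,"rx":0,"ry":0,"rz":0}
    - {"hand":0.0,"tx":0,"ty":0,"tz":0.004,"rx":0,"ry":0,"rz":0}

```text
time_s: 6.95
ee_pos: [0.499, 0.3027, 0.1603]
orientation: [-0.0, 0.74, 0.673, -0.0]
ft_force: [-0.1, -0.4, -6.1]
width: 0.0158
grip_force: 35.0
```

Emit:
jog_arm:
  rows:
    - {"hand":0.0,"tx":0,"ty":0,"tz":0.001,"rx":0,"ry":0,"rz":0}
    - {"hand":0.0,"tx":0,"ty":0,"tz":0.001,"rx":0,"ry":0,"rz":0}

```text
time_s: 7.15
ee_pos: [0.4993, 0.3029, 0.1599]
orientation: [0.0, 0.74, 0.673, 0.0]
ft_force: [-0.1, 0.8, -4.2]
width: 0.0157
grip_force: 35.0
```

Emit:
jog_arm:
  rows:
    - {"hand":0.06,"tx":0,"ty":0,"tz":0,"rx":0,"ry":0,"rz":0}
    - {"hand":0.06,"tx":0,"ty":0,"tz":0,"rx":0,"ry":0,"rz":0}
    - {"hand":0.06,"tx":0,"ty":0,"tz":0,"rx":0,"ry":0,"rz":0}
    - {"hand":0.06,"tx":0,"ty":0,"tz":0,"rx":0,"ry":0,"rz":0}
    - {"hand":0.06,"tx":0,"ty":0,"tz":0,"rx":0,"ry":0,"rz":0}

```text
time_s: 7.65
ee_pos: [0.4994, 0.3028, 0.16]
orientation: [0.0, 0.74, 0.673, 0.0]
ft_force: [-0.2, -0.2, -0.3]
width: 0.0539
grip_force: 0.0
```

Emit:
jog_arm:
  rows:
    - {"hand":0.06,"tx":0,"ty":0,"tz":-0.01,"rx":0,"ry":0,"rz":0}
    - {"hand":0.06,"tx":0,"ty":0,"tz":-0.03,"rx":0,"ry":0,"rz":0}
    - {"hand":0.06,"tx":0,"ty":0,"tz":-0.06,"rx":0,"ry":0,"rz":0}
    - {"hand":0.09,"tx":0,"ty":0,"tz":-0.09,"rx":0,"ry":0,"rz":0}
    - {"hand":0.09,"tx":0,"ty":0,"tz":-0.1,"rx":0,"ry":0,"rz":0}

```text
time_s: 8.15
ee_pos: [0.5009, 0.3034, 0.2642]
orientation: [0.001, 0.74, 0.673, 0.003]
ft_force: [0.2, -0.5, 0.3]
width: 0.0741
grip_force: 0.0
```

Emit:
jog_arm:
  rows:
    - {"hand":0.09,"tx":-0.04,"ty":-0.003,"tz":0,"rx":0,"ry":0,"rz":0}
    - {"hand":0.09,"tx":-0.08,"ty":-0.006,"tz":0,"rx":0,"ry":0,"rz":0}
    - {"hand":0.09,"tx":-0.12,"ty":-0.009,"tz":0,"rx":0,"ry":0,"rz":0}
    - {"hand":0.09,"tx":-0.16,"ty":-0.012,"tz":0,"rx":0,"ry":0,"rz":0}
    - {"hand":0.09,"tx":-0.19,"ty":-0.015,"tz":0,"rx":0,"ry":0,"rz":0}

```text
time_s: 8.65
ee_pos: [0.4656, 0.1131, 0.2591]
orientation: [-0.0, 0.74, 0.673, -0.0]
ft_force: [0.0, -0.0, -0.8]
width: 0.09
grip_force: 0.0
```

Emit:
jog_arm:
  rows:
    - {"hand":0.09,"tx":-0.04,"ty":-0.003,"tz":0,"rx":0,"ry":0,"rz":0.02}
    - {"hand":0.09,"tx":-0.08,"ty":-0.006,"tz":0,"rx":0,"ry":0,"rz":0}
    - {"hand":0.09,"tx":-0.12,"ty":-0.009,"tz":0,"rx":0,"ry":0,"rz":0}
    - {"hand":0.09,"tx":-0.16,"ty":-0.012,"tz":0,"rx":0,"ry":0,"rz":-0.05}
    - {"hand":0.09,"tx":-0.188,"ty":-0.016,"tz":0,"rx":0,"ry":0,"rz":-0.09}

```text
time_s: 9.15
ee_pos: [0.4321, -0.0727, 0.2592]
orientation: [-0.0, 0.708, 0.706, -0.0]
ft_force: [1.2, 0.4, 1.0]
width: 0.0899
grip_force: 0.0
```

```bash
python3 - <<'E'
from h import *
im=snapshot("top");cv2.imwrite("pics/t3.png",im[:,:,::-1]);m=camera_model("wrist");p,q,s=pose();w=snapshot("wrist")
cv2.imwrite("pics/w3.png",w[:,:,::-1]);np.save("m3.npy",m,allow_pickle=True)
print(p,q.as_matrix().round(4)[:,1],s["time_s"],proj("wrist",[.433,-.069,.017],m))
c=cv2.resize(im[270:470,440:640],(520,520),interpolation=cv2.INTER_CUBIC)
cv2.imwrite("pics/c3.png",np.hstack([c,cv2.resize(w,(280,210))[np.minimum(np.arange(520),209)]])[:,:,::-1])
E
```

```text
[ 0.43148054 -0.0754557   0.25912213] [ 1.     -0.0044 -0.0014] 9.2 [[320.53028551 197.91563343]]
```

View pics/c3.png

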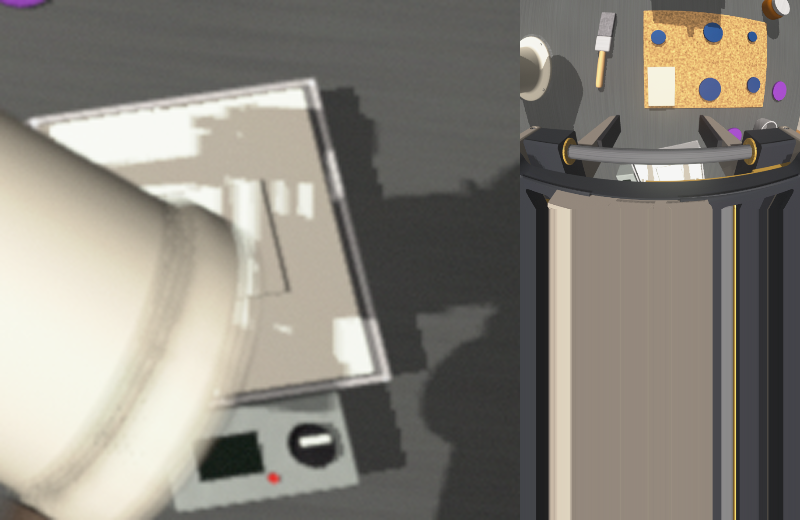

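Crop: lip outer corners TL (28,121), TR (317,79), BR (388,381); recess edge near (265,180)-(288,290); wrist inset shows tile and five blue discs.

```bash
python3 - <<'E'
from h import *
c=np.array([[28,121],[317,79],[388,381]])/2.6+[440,270]-.3
w=at("top",c,.057);print("kiln c",(w[0]+w[2])/2,[np.linalg.norm(w[1]-w[i]) for i in(0,2)],np.degrees(np.arctan2(*(w[0]-w[1])[::-1])),np.degrees(np.arctan2(*(w[1]-w[2])[::-1])))
m=np.load("m3.npy",allow_pickle=True).item();im=cv2.imread("pics/w3.png")[:,:,::-1].copy();h=cv2.cvtColor(im,cv2.COLOR_RGB2HSV)
u=proj("wrist",[.433,-.069,.017],m)[0].astype(int);print(u,h[u[1],u[0]])
k=cv2.inRange(h,(15,0,190),(35,75,255));k=cv2.morphologyEx(k,cv2.MORPH_OPEN,np.ones((3,3)))
n,l=cv2.connectedComponents(k)
p=np.argwhere(l==l[u[1],u[0]])[:,::-1];print(p.min(0),p.max(0),cv2.minAreaRect((at("wrist",p,.017,m)*1000).astype(np.float32)))
for b in blobs("wrist",im,.011,(100,100,40),(128,255,255),m): print(b[0],b[2],b[3])
t=cv2.imread("pics/t3.png")[:,:,::-1].copy()
for b in blobs("top",t,.011,(100,100,40),(128,255,255)): print("top",b[0],b[2],b[3])
E
```

```text
kiln c [ 0.46119468 -0.33642975] [np.float64(0.19575621547154246), np.float64(0.19197786877443107)] 103.06158582689385 11.73079001836315
[320 197] [ 26  23 246]
[292 153] [353 242] ((435.3134765625, -69.19535064697266), (67.5849380493164, 100.02896118164062), 0.4654513895511627)
[434. 204.] (0.5645, -0.0761) 60.5
[534. 194.] (0.7008, -0.06) 45.7
[530.  83.] (0.6897, 0.0764) 31.9
[316.  85.] (0.4286, 0.0563) 36.3
[441.  74.] (0.5699, 0.075) 53.6
top [285. 366.] (0.4262, 0.0541) 34.5
top [355. 288.] (0.5752, -0.0584) 23.7
top [283. 286.] (0.5677, 0.0728) 51.8
top [288. 223.] (0.6886, 0.0749) 27.3
top [362. 224.] (0.6985, -0.063) 43.4
```

```bash
python3 - <<'E'
from h import *
print(pose()[0],jog([.4353,-.0692,.019],np.radians(.47)))
E
```

```text
[ 0.43203128 -0.07322239  0.25912657] [ 0.0042  0.0034  0.2401 -0.0009  0.0005 -0.0162]
```

Emit:
jog_arm:
  rows:
    - {"hand":0.09,"tx":0.004,"ty":0.003,"tz":0.04,"rx":0,"ry":0,"rz":-0.016}
    - {"hand":0.09,"tx":0.004,"ty":0.003,"tz":0.09,"rx":0,"ry":0,"rz":-0.016}
    - {"hand":0.09,"tx":0.004,"ty":0.003,"tz":0.14,"rx":0,"ry":0,"rz":-0.016}
    - {"hand":0.09,"tx":0.004,"ty":0.003,"tz":0.18,"rx":0,"ry":0,"rz":-0.016}
    - {"hand":0.09,"tx":0.004,"ty":0.003,"tz":0.18,"rx":0,"ry":0,"rz":-0.016}

```text
time_s: 9.75
ee_pos: [0.431, -0.0636, 0.0741]
orientation: [-0.006, 0.703, 0.711, -0.002]
ft_force: [-1.3, -0.4, -0.4]
width: 0.09
grip_force: 0.0
```

Emit:
jog_arm:
  rows:
    - {"hand":0.09,"tx":0,"ty":0,"tz":0,"rx":0,"ry":0,"rz":0}
    - {"hand":0.09,"tx":0,"ty":0,"tz":0,"rx":0,"ry":0,"rz":0}

```text
time_s: 9.95
ee_pos: [0.4379, -0.0672, 0.0822]
orientation: [0.002, 0.703, 0.711, 0.001]
ft_force: [0.7, -0.3, 0.8]
width: 0.09
grip_force: 0.0
```

```bash
python3 - <<'E'
from h import *
print(pose()[0],jog([.4353,-.0692,.019],np.radians(.47)))
m=camera_model("wrist");im=snapshot("wrist");h=cv2.cvtColor(im,cv2.COLOR_RGB2HSV)
u=proj("wrist",[.4353,-.0692,.017],m)[0].astype(int);k=cv2.inRange(h,(15,0,190),(35,75,255));k=cv2.morphologyEx(k,cv2.MORPH_OPEN,np.ones((3,3)))
n,l=cv2.connectedComponents(k);p=np.argwhere(l==l[u[1],u[0]])[:,::-1];print(u,p.min(0),p.max(0),cv2.minAreaRect((at("wrist",p,.017,m)*1000).astype(np.float32)))
E
```

```text
[ 0.43793996 -0.06723362  0.08221903] [-0.0018 -0.0029  0.0632  0.0043  0.0019  0.0041]
[314 252] [260 174] [369 322] ((435.400390625, -69.03614807128906), (67.5007553100586, 100.16239166259766), 0.6031506061553955)
```

Emit:
jog_arm:
  rows:
    - {"hand":0.09,"tx":-0.001,"ty":-0.002,"tz":0.015,"rx":0,"ry":0,"rz":0}
    - {"hand":0.09,"tx":-0.001,"ty":-0.002,"tz":0.03,"rx":0,"ry":0,"rz":0}
    - {"hand":0.09,"tx":-0.001,"ty":-0.002,"tz":0.042,"rx":0,"ry":0,"rz":0}
    - {"hand":0.09,"tx":-0.001,"ty":-0.002,"tz":0.05,"rx":0,"ry":0,"rz":0}
    - {"hand":0.09,"tx":-0.001,"ty":-0.002,"tz":0.052,"rx":0,"ry":0,"rz":0}

```text
time_s: 10.5
ee_pos: [0.4339, -0.0677, 0.0275]
orientation: [-0.0, 0.703, 0.711, -0.0]
ft_force: [-0.1, 1.0, 0.2]
width: 0.0903
grip_force: 0.0
```

Emit:
jog_arm:
  rows:
    - {"hand":0.09,"tx":0,"ty":0,"tz":0,"rx":0,"ry":0,"rz":0}
    - {"hand":0.09,"tx":0,"ty":0,"tz":0,"rx":0,"ry":0,"rz":0}

```text
time_s: 10.7
ee_pos: [0.4344, -0.068, 0.0282]
orientation: [0.001, 0.703, 0.711, 0.0]
ft_force: [0.1, -0.2, -0.5]
width: 0.0899
grip_force: 0.0
```

```bash
python3 - <<'E'
from h import *
print(pose()[0],jog([.4354,-.0691,.0192],np.radians(.55)))
E
```

```text
[ 0.43441265 -0.06796534  0.02820119] [-0.0011  0.001   0.009   0.001   0.0005  0.0024]
```

Emit:
jog_arm:
  rows:
    - {"hand":0.09,"tx":-0.001,"ty":0.001,"tz":0.005,"rx":0,"ry":0,"rz":0.002}
    - {"hand":0.09,"tx":-0.001,"ty":0.001,"tz":0.009,"rx":0,"ry":0,"rz":0.002}
    - {"hand":0.09,"tx":-0.001,"ty":0.001,"tz":0.009,"rx":0,"ry":0,"rz":0.002}
    - {"hand":0.06,"tx":-0.001,"ty":0.001,"tz":0.009,"rx":0,"ry":0,"rz":0.002}
    - {"hand":0.06,"tx":-0.001,"ty":0.001,"tz":0.009,"rx":0,"ry":0,"rz":0.002}
  force: 30

```text
time_s: 11.2
ee_pos: [0.4349, -0.0687, 0.0187]
orientation: [0.0, 0.704, 0.711, 0.0]
ft_force: [0.4, 0.6, -0.4]
width: 0.0759
grip_force: 0.0
```

Emit:
jog_arm:
  rows:
    - {"hand":0.06,"tx":0,"ty":0,"tz":0,"rx":0,"ry":0,"rz":0}
    - {"hand":0.06,"tx":0,"ty":0,"tz":0,"rx":0,"ry":0,"rz":0}
    - {"hand":0.06,"tx":0,"ty":0,"tz":0,"rx":0,"ry":0,"rz":0}

```text
time_s: 11.5
ee_pos: [0.4351, -0.0688, 0.0188]
orientation: [0.0, 0.704, 0.711, 0.0]
ft_force: [0.7, 0.9, 0.7]
width: 0.0674
grip_force: 30.0
```

```bash
python3 - <<'E'
from h import *
p,q,s=pose();print(p,s["width"],s["grip_force"],q.as_matrix()[:,1],jog([.463,-.3357,.16],np.radians(12.75)))
E
```

```text
[ 0.4350544  -0.06877288  0.01875893] 0.06735462347918682 30.00002682209015 [9.99950242e-01 9.96643827e-03 4.27519762e-04] [-2.672e-01  2.530e-02 -1.412e-01  4.000e-04  2.000e-04 -2.126e-01]
```

Emit:
jog_arm:
  rows:
    - {"hand":0.06,"tx":0,"ty":0,"tz":-0.01,"rx":0,"ry":0,"rz":0}
    - {"hand":0.06,"tx":0,"ty":0,"tz":-0.04,"rx":0,"ry":0,"rz":0}
    - {"hand":0.06,"tx":0,"ty":0,"tz":-0.08,"rx":0,"ry":0,"rz":0}
    - {"hand":0.06,"tx":0,"ty":0,"tz":-0.11,"rx":0,"ry":0,"rz":0}
    - {"hand":0.06,"tx":0,"ty":0,"tz":-0.14,"rx":0,"ry":0,"rz":0}

```text
time_s: 12.0
ee_pos: [0.4346, -0.0686, 0.1605]
orientation: [0.0, 0.704, 0.711, 0.0]
ft_force: [0.3, 0.1, -1.6]
width: 0.0676
grip_force: 30.0
```

Emit:
jog_arm:
  rows:
    - {"hand":0.06,"tx":-0.02,"ty":0.002,"tz":0,"rx":0,"ry":0,"rz":0}
    - {"hand":0.06,"tx":-0.05,"ty":0.005,"tz":0,"rx":0,"ry":0,"rz":0}
    - {"hand":0.06,"tx":-0.08,"ty":0.007,"tz":0,"rx":0,"ry":0,"rz":0}
    - {"hand":0.06,"tx":-0.11,"ty":0.01,"tz":0,"rx":0,"ry":0,"rz":0}
    - {"hand":0.06,"tx":-0.14,"ty":0.013,"tz":0,"rx":0,"ry":0,"rz":0}

```text
time_s: 12.5
ee_pos: [0.449, -0.2095, 0.159]
orientation: [-0.0, 0.704, 0.711, 0.0]
ft_force: [0.1, -0.2, -1.6]
width: 0.0674
grip_force: 30.0
```

Emit:
jog_arm:
  rows:
    - {"hand":0.06,"tx":-0.03,"ty":0.003,"tz":0,"rx":0,"ry":0,"rz":-0.05}
    - {"hand":0.06,"tx":-0.07,"ty":0.006,"tz":0,"rx":0,"ry":0,"rz":-0.1}
    - {"hand":0.06,"tx":-0.105,"ty":0.01,"tz":0,"rx":0,"ry":0,"rz":-0.15}
    - {"hand":0.06,"tx":-0.127,"ty":0.012,"tz":0,"rx":0,"ry":0,"rz":-0.2126}
    - {"hand":0.06,"tx":-0.127,"ty":0.012,"tz":0,"rx":0,"ry":0,"rz":-0.2126}

```text
time_s: 13.0
ee_pos: [0.4622, -0.3379, 0.1589]
orientation: [0.0, 0.625, 0.781, -0.0]
ft_force: [-0.5, 0.2, -2.6]
width: 0.0671
grip_force: 30.0
```

Emit:
jog_arm:
  rows:
    - {"hand":0.06,"tx":0,"ty":0,"tz":0,"rx":0,"ry":0,"rz":0}
    - {"hand":0.06,"tx":0,"ty":0,"tz":0,"rx":0,"ry":0,"rz":0}

```text
time_s: 13.2
ee_pos: [0.4624, -0.3341, 0.1585]
orientation: [-0.001, 0.624, 0.781, 0.0]
ft_force: [0.1, 0.3, -2.8]
width: 0.0672
grip_force: 30.0
```

```bash
python3 - <<'E'
from h import *
m=camera_model("wrist");p,q,s=pose();im=snapshot("wrist");np.save("m4.npy",m,allow_pickle=True);cv2.imwrite("pics/w4.png",im[:,:,::-1])
print(p,q.as_matrix()[:,1],s["width"])
R_=lambda a:np.array([[np.cos(a),-np.sin(a)],[np.sin(a),np.cos(a)]])
o=im.copy();c=np.array([.463,-.3357]);A=R_(np.radians(12.75))
for w,h,z in((.184,.184,.057),(.072,.104,.045)):
    P=np.array([[w,h],[-w,h],[-w,-h],[w,-h]])/2@A.T+c;u=proj("wrist",np.c_[P,np.full(4,z)],m);print(u.round(1).tolist())
    cv2.polylines(o,[np.round(u*16).astype(int)],True,(255,0,0),1,4,4)
cv2.imwrite("pics/w4o.png",o[:,:,::-1])
E
```

```text
[ 0.46235631 -0.33413009  0.15850493] [ 9.75305291e-01  2.20860764e-01 -3.34099531e-04] 0.06720612103455902
[[445.9, 115.5], [192.6, 115.4], [209.9, 343.7], [428.4, 343.8]]
[[367.7, 166.4], [270.8, 166.4], [274.7, 296.6], [363.7, 296.7]]
```

View pics/w4o.png

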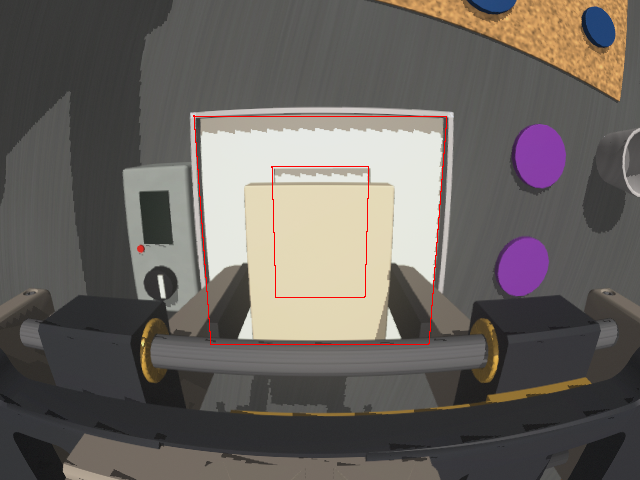

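Wrist view: held tile (245-393,183-340) over the tray; my predicted lip/recess outlines are close. Enlarging the raw edges.

```bash
python3 - <<'E'
import cv2,numpy as np
im=cv2.imread("pics/w4.png")
a=cv2.resize(im[105:195,185:285],(400,360),interpolation=cv2.INTER_CUBIC);b=cv2.resize(im[105:195,360:460],(400,360),interpolation=cv2.INTER_CUBIC)
cv2.imwrite("pics/z4.png",np.hstack([a,b]))
g=cv2.cvtColor(im,cv2.COLOR_BGR2GRAY).astype(int)
for r in (150,200): print(r,g[r,185:215].tolist(),g[r,425:460].tolist())
for c in (290,320,350): print(c,g[104:140,c].tolist(),g[155:190,c].tolist())
E
```

```text
150 [95, 96, 96, 94, 94, 114, 166, 196, 196, 197, 172, 113, 75, 76, 75, 123, 203, 231, 231, 230, 231, 230, 231, 231, 231, 231, 231, 231, 231, 231] [232, 232, 232, 231, 231, 231, 231, 231, 232, 231, 232, 232, 232, 232, 231, 193, 163, 125, 88, 79, 80, 79, 103, 184, 196, 197, 197, 173, 101, 94, 94, 91, 92, 92, 94]
200 [161, 152, 136, 121, 97, 79, 72, 75, 114, 199, 199, 199, 192, 134, 76, 76, 81, 92, 166, 231, 231, 231, 231, 231, 231, 231, 231, 231, 231, 231] [231, 232, 231, 231, 231, 231, 231, 231, 231, 231, 231, 231, 231, 231, 226, 143, 86, 85, 86, 86, 112, 197, 198, 197, 198, 171, 96, 98, 99, 98, 98, 98, 97, 97, 96]
290 [92, 93, 97, 135, 203, 203, 202, 203, 196, 103, 104, 167, 167, 168, 168, 168, 168, 167, 168, 168, 168, 168, 168, 168, 168, 215, 230, 232, 232, 232, 232, 232, 232, 232, 232, 232] [232, 232, 232, 232, 232, 231, 232, 232, 232, 232, 232, 232, 227, 200, 167, 168, 169, 168, 169, 192, 222, 232, 232, 232, 231, 232, 232, 185, 163, 157, 206, 220, 218, 217, 217]
320 [93, 94, 106, 160, 204, 204, 204, 204, 179, 109, 137, 168, 169, 168, 167, 167, 168, 168, 168, 168, 168, 169, 167, 169, 168, 227, 231, 232, 232, 232, 232, 232, 232, 232, 232, 232] [232, 232, 232, 231, 232, 232, 232, 232, 232, 232, 232, 232, 224, 197, 168, 168, 167, 168, 168, 224, 232, 232, 232, 232, 232, 232, 229, 177, 160, 157, 211, 220, 218, 217, 217]
350 [89, 90, 98, 153, 204, 204, 204, 205, 199, 104, 121, 168, 168, 168, 168, 168, 167, 167, 168, 168, 167, 168, 168, 168, 215, 227, 226, 229, 232, 232, 232, 232, 232, 232, 232, 232] [232, 232, 232, 232, 232, 232, 232, 232, 232, 232, 232, 232, 225, 184, 168, 168, 168, 167, 211, 228, 232, 232, 232, 232, 232, 232, 232, 187, 163, 158, 205, 220, 218, 217, 217]
```

View pics/z4.png

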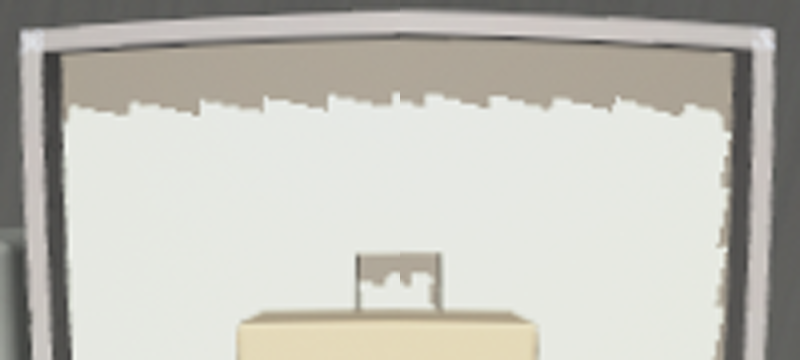

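Zoom: recess left edge u≈274.3, right edge u≈370.3 (row ~175), back edge v≈168.2.

```bash
python3 - <<'E'
from h import *
m=np.load("m4.npy",allow_pickle=True).item();im=cv2.imread("pics/w4.png");g=cv2.cvtColor(im,cv2.COLOR_BGR2GRAY).astype(int)
print(g[172,268:280],g[172,364:376])
a=np.radians(12.75);ex=np.array([np.cos(a),np.sin(a)]);ey=np.array([-np.sin(a),np.cos(a)])
L,Rr,T1,T2=at("wrist",[[274,175],[370,175],[290,167.7],[350,167.7]],.045,m)
lx=at("wrist",[[195.7,150],[447.3,150],[198.5,200],[445.6,200]],.057,m);print("lip x",lx@ex,"mid",(lx@ex)[:2].mean(),(lx@ex)[2:].mean())
ly=at("wrist",[[290,112.7],[350,112.7]],.057,m)@ey;print("lip y ->",ly-.092)
print("recess w",(Rr-L)@ex,"cx",(L+Rr)@ex/2,"cy",T1@ey-.052,T2@ey-.052)
cx=(L+Rr)@ex/2;cy=(T1@ey+T2@ey)/2-.052;c=cx*ex+cy*ey;print("centre",c)
# tile held: top corners
tt=at("wrist",[[246,186],[392.5,186]],pose()[0][2]-.0188+.017,m);print("tile far edge mid",tt,"proj ex",tt@ex,"ey-0.05",tt@ey-.05, "TCP",pose()[0][:2]@ex,pose()[0][:2]@ey)
print(pose()[0],jog([*c,.07],a))
E
```

```text
[231 232 232 232 232 218 115 169 168 169 168 169] [167 168 167 167 168 139 186 232 232 232 232 232]
lip x [0.28739394 0.4711715  0.28790618 0.4716255 ] mid 0.37928272277720365 0.3797658396693352
lip y -> [-0.43080981 -0.43077196]
recess w 0.07151987231212273 cx 0.379577815350766 cy -0.4307412441197844 -0.4307133588868656
centre [ 0.46527872 -0.33633472]
tile far edge mid [[ 0.41981915 -0.29389099]
 [ 0.48382026 -0.27938433]] proj ex [0.34460639 0.41023097] ey-0.05 [-0.42929733 -0.42927325] TCP 0.37732456739566433 -0.4279362675852245
[ 0.46246506 -0.33410979  0.1585522 ] [-0.0029  0.0023  0.0885 -0.0002 -0.0009  0.0006]
```

Emit:
jog_arm:
  rows:
    - {"hand":0.06,"tx":-0.0024,"ty":0.0022,"tz":0.02,"rx":0,"ry":0,"rz":0}
    - {"hand":0.06,"tx":-0.0024,"ty":0.0022,"tz":0.045,"rx":0,"ry":0,"rz":0}
    - {"hand":0.06,"tx":-0.0024,"ty":0.0022,"tz":0.07,"rx":0,"ry":0,"rz":0}
    - {"hand":0.06,"tx":-0.0024,"ty":0.0022,"tz":0.085,"rx":0,"ry":0,"rz":0}
    - {"hand":0.06,"tx":-0.0024,"ty":0.0022,"tz":0.09,"rx":0,"ry":0,"rz":0}

```text
time_s: 13.75
ee_pos: [0.4644, -0.3356, 0.0668]
orientation: [-0.002, 0.624, 0.781, 0.0]
ft_force: [-0.5, 0.7, -2.4]
width: 0.0672
grip_force: 30.0
```

Emit:
jog_arm:
  rows:
    - {"hand":0.06,"tx":0,"ty":0,"tz":0,"rx":0,"ry":0,"rz":0}
    - {"hand":0.06,"tx":0,"ty":0,"tz":0,"rx":0,"ry":0,"rz":0}
    - {"hand":0.06,"tx":0,"ty":0,"tz":0,"rx":0,"ry":0,"rz":0}

```text
time_s: 14.05
ee_pos: [0.466, -0.3381, 0.0701]
orientation: [0.001, 0.624, 0.781, -0.0]
ft_force: [-0.2, 0.3, -1.5]
width: 0.0673
grip_force: 30.0
```

```bash
python3 - <<'E'
from h import *
m=camera_model("wrist");p,q,s=pose();im=snapshot("wrist");np.save("m5.npy",m,allow_pickle=True);cv2.imwrite("pics/w5.png",im[:,:,::-1])
print(p,s["ft_force"],jog([.4651,-.3359,.0548],np.radians(12.75)))
o=im.copy();a=np.radians(12.75);A=np.array([[np.cos(a),-np.sin(a)],[np.sin(a),np.cos(a)]]);c=np.array([.46528,-.3363])
for w,h,z in((.184,.184,.057),(.072,.104,.045),(.068,.1,.056)):
    P=np.array([[w,h],[-w,h],[-w,-h],[w,-h]])/2@A.T+c;u=proj("wrist",np.c_[P,np.full(4,z+(.013 if z==.056 else 0))],m);print(u.round(1).tolist())
cv2.imwrite("pics/z5.png",cv2.resize(im[60:260,160:480],(800,500),interpolation=cv2.INTER_CUBIC)[:,:,::-1])
E
```

```text
[ 0.46598914 -0.33808322  0.07008514] [-0.17165448  0.30464633 -1.48975708] [ 0.0023 -0.0003  0.0151  0.0011  0.002   0.0001]
[[500.9, 98.6], [135.4, 98.6], [174.5, 406.3], [462.1, 406.2]]
[[389.0, 170.4], [247.2, 170.4], [257.2, 350.2], [379.2, 350.2]]
[[394.5, 179.0], [241.7, 179.0], [254.1, 370.6], [382.3, 370.6]]
```

View pics/z5.png

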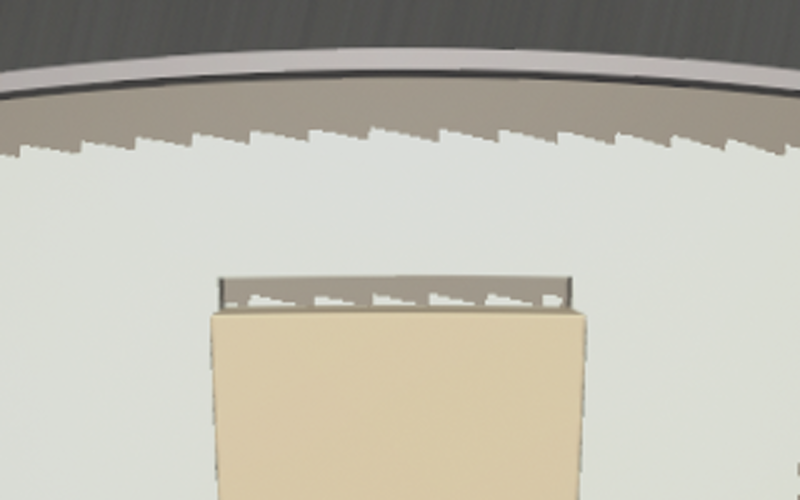

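Recess edges u 248–388.4, v 170.8 match prediction; tile's far top edge at u 244.8–394, v 186.4.

```bash
python3 - <<'E'
from h import *
m=np.load("m5.npy",allow_pickle=True).item()
a=np.radians(12.75);ex=np.array([np.cos(a),np.sin(a)]);ey=np.array([-np.sin(a),np.cos(a)])
g=cv2.cvtColor(cv2.imread("pics/w5.png"),cv2.COLOR_BGR2GRAY).astype(int);print(g[165:192,320],g[190,238:252],g[190,386:402])
r=at("wrist",[[247.8,175],[388.2,175],[320,170.6]],.045,m);t=at("wrist",[[244.6,188],[393.8,188],[320,186]],.0683,m)
print("recess",(r@ex)[:2].mean(),(r@ex)[1]-(r@ex)[0],(r@ey)[2]-.052);print("tile",(t@ex)[:2].mean(),(t@ex)[1]-(t@ex)[0],(t@ey)[2]-.05)
p=pose()[0];print("tcp",p[:2]@ex,p[:2]@ey,p)
E
```

```text
[220 219 220 220 213 169 153 153 154 153 153 152 153 153 167 202 216 163
 146 143 193 205 202 202 202 202 201] [219 220 220 220 220 220 187 197 202 202 202 202 202 203] [202 201 201 201 202 201 198 184 181 220 219 220 219 219 220 219]
recess 0.3795134577157576 0.07140126996933482 -0.4311714230030432
tile 0.3800867071027849 0.06687664175466529 -0.43420775506992987
tcp 0.3797862100129393 -0.43248572052321427 [ 0.46587005 -0.33800378  0.06990071]
```

Emit:
jog_arm:
  rows:
    - {"hand":0.06,"tx":0.0025,"ty":-0.0005,"tz":0.003,"rx":0,"ry":0,"rz":0}
    - {"hand":0.06,"tx":0.0025,"ty":-0.0005,"tz":0.006,"rx":0,"ry":0,"rz":0}
    - {"hand":0.06,"tx":0.0025,"ty":-0.0005,"tz":0.007,"rx":0,"ry":0,"rz":0}
    - {"hand":0.06,"tx":0.0025,"ty":-0.0005,"tz":0.007,"rx":0,"ry":0,"rz":0}
    - {"hand":0.06,"tx":0.0025,"ty":-0.0005,"tz":0.007,"rx":0,"ry":0,"rz":0}

```text
time_s: 14.6
ee_pos: [0.4642, -0.335, 0.0615]
orientation: [-0.0, 0.624, 0.781, 0.0]
ft_force: [0.2, -1.0, -1.9]
width: 0.0674
grip_force: 30.0
```

```bash
python3 - <<'E'
from h import *
a=np.radians(12.75);ex=np.array([np.cos(a),np.sin(a)]);ey=np.array([-np.sin(a),np.cos(a)])
m=camera_model("wrist");p,q,s=pose();im=snapshot("wrist");g=cv2.cvtColor(im,cv2.COLOR_RGB2GRAY).astype(int)
print(p,p[:2]@ex,p[:2]@ey,np.degrees(np.arctan2(*q.as_matrix()[1::-1,1])),s["ft_force"])
A=np.c_[ex,ey].T;c=np.array([.46528,-.3363])
for w,h,z in((.072,.104,.045),(.068,.1,p[2]-.0018)):
    P=np.array([[w,h],[-w,h]])/2@A+c;print(proj("wrist",np.c_[P,np.full(2,z)],m).round(1).tolist())
print(g[160:195,320].tolist());print(g[188,228:252].tolist(),g[188,384:408].tolist())
cv2.imwrite("pics/w6.png",im[:,:,::-1])
E
```

```text
[ 0.46415031 -0.33499069  0.06153714] 0.37877385142806447 -0.42916738232256735 12.75336997351895 [ 0.22656853 -0.97541261 -1.8754209 ]
[[394.3, 178.9], [246.5, 178.8]]
[[396.3, 186.5], [244.7, 186.4]]
[219, 218, 218, 218, 218, 218, 218, 219, 219, 218, 218, 218, 218, 218, 219, 218, 218, 219, 198, 152, 153, 152, 144, 144, 143, 193, 204, 201, 200, 200, 200, 200, 200, 200, 200]
[218, 219, 218, 218, 219, 219, 219, 218, 219, 218, 219, 218, 219, 218, 219, 218, 187, 197, 201, 201, 201, 202, 201, 201] [200, 200, 200, 201, 200, 201, 200, 200, 198, 188, 188, 218, 219, 218, 219, 218, 218, 218, 218, 218, 218, 218, 218, 218]
```

Emit:
jog_arm:
  rows:
    - {"hand":0.06,"tx":-0.0004,"ty":0.0004,"tz":0.001,"rx":0,"ry":0,"rz":0}
    - {"hand":0.06,"tx":-0.0004,"ty":0.0004,"tz":0.003,"rx":0,"ry":0,"rz":0}
    - {"hand":0.06,"tx":-0.0004,"ty":0.0004,"tz":0.005,"rx":0,"ry":0,"rz":0}
    - {"hand":0.06,"tx":-0.0004,"ty":0.0004,"tz":0.006,"rx":0,"ry":0,"rz":0}
    - {"hand":0.06,"tx":-0.0004,"ty":0.0004,"tz":0.006,"rx":0,"ry":0,"rz":0}

```text
time_s: 15.15
ee_pos: [0.4645, -0.3351, 0.0553]
orientation: [-0.0, 0.624, 0.781, 0.0]
ft_force: [0.7, -0.7, -1.8]
width: 0.0674
grip_force: 30.0
```

Emit:
jog_arm:
  rows:
    - {"hand":0.06,"tx":0,"ty":0,"tz":0.0005,"rx":0,"ry":0,"rz":0}
    - {"hand":0.06,"tx":0,"ty":0,"tz":0.001,"rx":0,"ry":0,"rz":0}
    - {"hand":0.06,"tx":0,"ty":0,"tz":0.001,"rx":0,"ry":0,"rz":0}

```text
time_s: 15.45
ee_pos: [0.4647, -0.3353, 0.0548]
orientation: [0.0, 0.624, 0.781, -0.0]
ft_force: [-0.9, -0.3, -0.0]
width: 0.0678
grip_force: 30.0
```

Emit:
jog_arm:
  rows:
    - {"hand":0.085,"tx":0,"ty":0,"tz":0,"rx":0,"ry":0,"rz":0}
    - {"hand":0.085,"tx":0,"ty":0,"tz":0,"rx":0,"ry":0,"rz":0}
    - {"hand":0.085,"tx":0,"ty":0,"tz":0,"rx":0,"ry":0,"rz":0}
    - {"hand":0.085,"tx":0,"ty":0,"tz":0,"rx":0,"ry":0,"rz":0}

```text
time_s: 15.85
ee_pos: [0.4648, -0.3354, 0.0548]
orientation: [0.0, 0.624, 0.781, -0.0]
ft_force: [-0.8, -0.1, 0.3]
width: 0.0851
grip_force: 0.0
```

Emit:
jog_arm:
  rows:
    - {"hand":0.085,"tx":0,"ty":0,"tz":-0.005,"rx":0,"ry":0,"rz":0}
    - {"hand":0.085,"tx":0,"ty":0,"tz":-0.02,"rx":0,"ry":0,"rz":0}
    - {"hand":0.085,"tx":0,"ty":0,"tz":-0.05,"rx":0,"ry":0,"rz":0}
    - {"hand":0.085,"tx":0,"ty":0,"tz":-0.08,"rx":0,"ry":0,"rz":0}
    - {"hand":0.085,"tx":0,"ty":0,"tz":-0.1,"rx":0,"ry":0,"rz":0}

```text
time_s: 16.35
ee_pos: [0.4656, -0.3363, 0.1586]
orientation: [0.002, 0.624, 0.781, -0.0]
ft_force: [0.5, -0.1, -0.5]
width: 0.0849
grip_force: 0.0
```

Emit:
jog_arm:
  rows:
    - {"hand":0.085,"tx":0,"ty":0,"tz":0,"rx":0,"ry":0,"rz":0}
    - {"hand":0.085,"tx":0,"ty":0,"tz":0,"rx":0,"ry":0,"rz":0}

```text
time_s: 16.55
ee_pos: [0.4648, -0.3354, 0.1551]
orientation: [0.001, 0.624, 0.781, -0.0]
ft_force: [0.2, 0.4, -0.9]
width: 0.085
grip_force: 0.0
```

```bash
python3 - <<'E'
from h import *
a=np.radians(12.75);ex=np.array([np.cos(a),np.sin(a)]);ey=np.array([-np.sin(a),np.cos(a)])
m=camera_model("wrist");p,q,s=pose();im=snapshot("wrist");cv2.imwrite("pics/w7.png",im[:,:,::-1])
print(p,s["qpos"])
h=cv2.cvtColor(im,cv2.COLOR_RGB2HSV);u=proj("wrist",[.465,-.3363,.053],m)[0].astype(int);print(u,h[u[1],u[0]])
k=cv2.inRange(h,(10,35,120),(35,110,255));n,l=cv2.connectedComponents(k);pp=np.argwhere(l==l[u[1],u[0]])[:,::-1]
r=cv2.minAreaRect((at("wrist",pp,.053,m)*1000).astype(np.float32));print(r,np.array(r[0])@np.c_[ex,ey])
for b in blobs("wrist",im,.011,(100,100,40),(128,255,255),m): print(b[0],b[2],b[3])
print(jog([.5645,-.0761,.16]))
cv2.imwrite("pics/z7.png",cv2.resize(im[80:400,140:500],(720,640))[:600,:,::-1])
E
```

```text
[ 0.46478292 -0.33538862  0.15508217] [-8.35827923e-01  2.12247980e-01  1.67290311e+00  2.24692990e-06
  1.25535174e+00 -1.05848788e+00]
[318 236] [ 23  49 228]
((465.0142517089844, -336.5999450683594), (68.50520324707031, 104.25852966308594), 12.98651123046875) [ 379.26133483 -430.92762411]
[598.  23.] (0.6977, -0.063) 50.9
[491.   3.] (0.57, -0.0989) 45.9
[ 0.2303  0.1549 -0.006   0.      0.      0.    ]
```

View pics/z7.png

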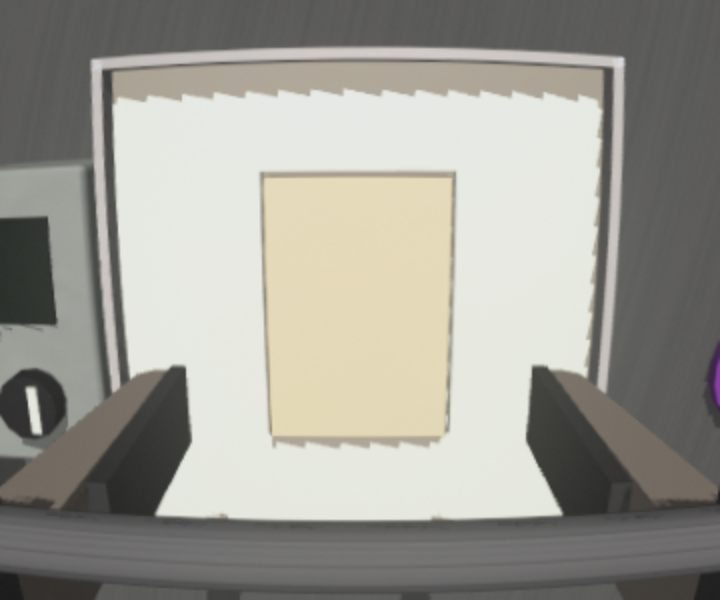

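Tile is flat and home in the recess (even thin gap around it, (262-455,172-440) in the crop). On to disc62.

Emit:
jog_arm:
  rows:
    - {"hand":0.085,"tx":0.025,"ty":0.017,"tz":0,"rx":0,"ry":0,"rz":0}
    - {"hand":0.085,"tx":0.055,"ty":0.037,"tz":0,"rx":0,"ry":0,"rz":0}
    - {"hand":0.085,"tx":0.085,"ty":0.057,"tz":0,"rx":0,"ry":0,"rz":0}
    - {"hand":0.085,"tx":0.115,"ty":0.077,"tz":0,"rx":0,"ry":0,"rz":0}
    - {"hand":0.085,"tx":0.145,"ty":0.097,"tz":0,"rx":0,"ry":0,"rz":0}

```text
time_s: 17.1
ee_pos: [0.5265, -0.1705, 0.1527]
orientation: [-0.002, 0.624, 0.781, -0.0]
ft_force: [-0.6, 0.4, -0.6]
width: 0.0849
grip_force: 0.0
```

Emit:
jog_arm:
  rows:
    - {"hand":0.085,"tx":0.03,"ty":0.02,"tz":0.01,"rx":0,"ry":0,"rz":0}
    - {"hand":0.085,"tx":0.06,"ty":0.04,"tz":0.025,"rx":0,"ry":0,"rz":0}
    - {"hand":0.085,"tx":0.085,"ty":0.058,"tz":0.04,"rx":0,"ry":0,"rz":0}
    - {"hand":0.085,"tx":0.085,"ty":0.058,"tz":0.055,"rx":0,"ry":0,"rz":0}
    - {"hand":0.085,"tx":0.085,"ty":0.058,"tz":0.06,"rx":0,"ry":0,"rz":0}

```text
time_s: 17.6
ee_pos: [0.5628, -0.0759, 0.0912]
orientation: [-0.003, 0.624, 0.782, -0.001]
ft_force: [-0.4, -0.9, 0.3]
width: 0.0848
grip_force: 0.0
```

Emit:
jog_arm:
  rows:
    - {"hand":0.085,"tx":0,"ty":0,"tz":0,"rx":0,"ry":0,"rz":0}
    - {"hand":0.085,"tx":0,"ty":0,"tz":0,"rx":0,"ry":0,"rz":0}
    - {"hand":0.085,"tx":0,"ty":0,"tz":0,"rx":0,"ry":0,"rz":0}

```text
time_s: 17.9
ee_pos: [0.5654, -0.0779, 0.0954]
orientation: [0.001, 0.625, 0.781, 0.0]
ft_force: [-0.2, -0.4, 0.1]
width: 0.0849
grip_force: 0.0
```

```bash
cat > d.py <<'E'
import sys
from h import *
T=np.array([.4651,-.3364]);a=np.radians(12.75)
m=camera_model("wrist");p,q,s=pose();im=snapshot("wrist");cv2.imwrite(f"pics/d{s['time_s']:.1f}.png",im[:,:,::-1])
z=float(sys.argv[1]) if len(sys.argv)>1 else .011
print("tcp",p.round(4),"yaw",np.degrees(np.arctan2(*q.as_matrix()[1::-1,1])).round(2),"ft",np.round(s["ft_force"],1),"w",round(s["width"],4),"t",s["time_s"])
for b in blobs("wrist",im,z,(100,80,25),(128,255,255),m):
    print(b[0],b[2],b[3],"jog z.0135",jog([*b[2],.0135],a)[[0,1,2,5]],"off tool",jog([*b[2],p[2]])[:2])
print("to T",jog([*T,p[2]],a)[[0,1,5]])
E
python3 d.py
```

```text
tcp [ 0.5654 -0.0779  0.0954] yaw 12.67 ft [-0.2 -0.4  0.1] w 0.0849 t 17.9
[497. 257.] (0.7005, -0.0605) 46.3 jog z.0135 [-0.0127  0.1354  0.0822 -0.0012] off tool [-0.0128  0.1355]
[318. 238.] (0.5649, -0.0761) 61.4 jog z.0135 [ 0.0019 -0.0003  0.082  -0.0012] off tool [ 0.0018 -0.0002]
[529.  79.] (0.6891, 0.0761) 32.8 jog z.0135 [ 0.1231  0.1543  0.0821 -0.0012] off tool [0.123  0.1544]
[375.  30.] (0.5705, 0.0739) 53.9 jog z.0135 [ 0.147   0.0381  0.0819 -0.0012] off tool [0.1469 0.0382]
[172.  21.] (0.4299, 0.0554) 39.7 jog z.0135 [ 0.1598 -0.1032  0.0817 -0.0012] off tool [ 0.1597 -0.1031]
to T [-0.2303 -0.1547 -0.0012]
```

```bash
python3 -c "
import cv2;im=cv2.imread('pics/d17.9.png');cv2.imwrite('pics/z8.png',cv2.resize(im[0:300,130:570],(800,545)))"
```

```text
(no output)
```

View pics/z8.png

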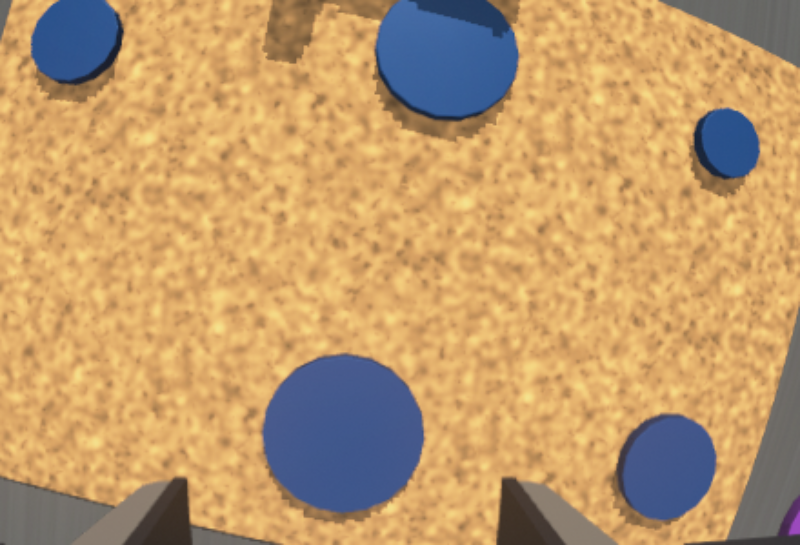

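Crop confirms five blue discs on the mat by size order: 62 at (343,432), 54 at (447,55), 46 at (667,467), 38 at (77,40), 30 at (727,143); the purple one at the right edge is off the mat and left alone.

Emit:
jog_arm:
  rows:
    - {"hand":0.085,"tx":0.0018,"ty":0,"tz":0.02,"rx":0,"ry":0,"rz":0}
    - {"hand":0.085,"tx":0.0018,"ty":0,"tz":0.045,"rx":0,"ry":0,"rz":0}
    - {"hand":0.085,"tx":0.0018,"ty":0,"tz":0.065,"rx":0,"ry":0,"rz":0}
    - {"hand":0.085,"tx":0.0018,"ty":0,"tz":0.077,"rx":0,"ry":0,"rz":0}
    - {"hand":0.085,"tx":0.0018,"ty":0,"tz":0.082,"rx":0,"ry":0,"rz":0}

```text
time_s: 18.45
ee_pos: [0.5641, -0.0751, 0.0118]
orientation: [-0.001, 0.624, 0.781, -0.0]
ft_force: [-0.6, 0.2, 0.2]
width: 0.0848
grip_force: 0.0
```

Emit:
jog_arm:
  rows:
    - {"hand":0.085,"tx":0,"ty":0,"tz":0,"rx":0,"ry":0,"rz":0}
    - {"hand":0.085,"tx":0,"ty":0,"tz":0,"rx":0,"ry":0,"rz":0}

```text
time_s: 18.65
ee_pos: [0.5655, -0.0754, 0.0137]
orientation: [0.001, 0.624, 0.781, 0.0]
ft_force: [0.2, -0.1, 0.6]
width: 0.0849
grip_force: 0.0
```

Emit:
jog_arm:
  rows:
    - {"hand":0.052,"tx":0,"ty":0,"tz":0,"rx":0,"ry":0,"rz":0}
    - {"hand":0.052,"tx":0,"ty":0,"tz":0,"rx":0,"ry":0,"rz":0}
    - {"hand":0.052,"tx":0,"ty":0,"tz":0,"rx":0,"ry":0,"rz":0}
    - {"hand":0.052,"tx":0,"ty":0,"tz":0,"rx":0,"ry":0,"rz":0}
    - {"hand":0.052,"tx":0,"ty":0,"tz":0,"rx":0,"ry":0,"rz":0}
  force: 12

```text
time_s: 19.15
ee_pos: [0.565, -0.0751, 0.013]
orientation: [0.0, 0.624, 0.781, 0.0]
ft_force: [-0.7, -0.2, 2.9]
width: 0.0615
grip_force: 12.0
```

Emit:
jog_arm:
  rows:
    - {"hand":0.052,"tx":0,"ty":0,"tz":-0.01,"rx":0,"ry":0,"rz":0}
    - {"hand":0.052,"tx":0,"ty":0,"tz":-0.04,"rx":0,"ry":0,"rz":0}
    - {"hand":0.052,"tx":0,"ty":0,"tz":-0.07,"rx":0,"ry":0,"rz":0}
    - {"hand":0.052,"tx":0,"ty":0,"tz":-0.1,"rx":0,"ry":0,"rz":0}
    - {"hand":0.052,"tx":0,"ty":0,"tz":-0.12,"rx":0,"ry":0,"rz":0}

```text
time_s: 19.65
ee_pos: [0.5655, -0.0752, 0.1355]
orientation: [0.001, 0.624, 0.781, 0.001]
ft_force: [-0.9, -0.4, -0.5]
width: 0.0614
grip_force: 12.0
```

Emit:
jog_arm:
  rows:
    - {"hand":0.052,"tx":-0.025,"ty":-0.017,"tz":0,"rx":0,"ry":0,"rz":0}
    - {"hand":0.052,"tx":-0.055,"ty":-0.037,"tz":0,"rx":0,"ry":0,"rz":0}
    - {"hand":0.052,"tx":-0.085,"ty":-0.057,"tz":0,"rx":0,"ry":0,"rz":0}
    - {"hand":0.052,"tx":-0.115,"ty":-0.077,"tz":0,"rx":0,"ry":0,"rz":0}
    - {"hand":0.052,"tx":-0.145,"ty":-0.097,"tz":0,"rx":0,"ry":0,"rz":0}

```text
time_s: 20.15
ee_pos: [0.5013, -0.239, 0.1331]
orientation: [0.0, 0.624, 0.781, 0.0]
ft_force: [1.1, -0.2, -0.1]
width: 0.0609
grip_force: 12.0
```

Emit:
jog_arm:
  rows:
    - {"hand":0.052,"tx":-0.03,"ty":-0.02,"tz":0,"rx":0,"ry":0,"rz":0}
    - {"hand":0.052,"tx":-0.06,"ty":-0.04,"tz":0.01,"rx":0,"ry":0,"rz":0}
    - {"hand":0.052,"tx":-0.087,"ty":-0.0575,"tz":0.02,"rx":0,"ry":0,"rz":0}
    - {"hand":0.052,"tx":-0.087,"ty":-0.0575,"tz":0.04,"rx":0,"ry":0,"rz":0}
    - {"hand":0.052,"tx":-0.087,"ty":-0.0575,"tz":0.05,"rx":0,"ry":0,"rz":0}

```text
time_s: 20.65
ee_pos: [0.4641, -0.3354, 0.0813]
orientation: [-0.001, 0.625, 0.781, 0.0]
ft_force: [0.6, 0.7, -1.6]
width: 0.0612
grip_force: 12.0
```

Emit:
jog_arm:
  rows:
    - {"hand":0.052,"tx":0,"ty":0,"tz":0,"rx":0,"ry":0,"rz":0}
    - {"hand":0.052,"tx":0,"ty":0,"tz":0,"rx":0,"ry":0,"rz":0}
    - {"hand":0.052,"tx":0,"ty":0,"tz":0,"rx":0,"ry":0,"rz":0}

```text
time_s: 20.95
ee_pos: [0.466, -0.3353, 0.0837]
orientation: [0.001, 0.624, 0.782, -0.0]
ft_force: [0.0, -0.3, -0.8]
width: 0.0616
grip_force: 12.0
```

```bash
python3 d.py .081
```

```text
tcp [ 0.466  -0.3353  0.0837] yaw 12.82 ft [ 0.  -0.3 -0.8] w 0.0616 t 20.95
[319. 285.] (0.4661, -0.3361) 62.4 jog z.0135 [-0.0006 -0.0001  0.0702  0.0011] off tool [-0.0007 -0.0001]
[634.  11.] (0.6163, -0.1325) 20.7 jog z.0135 [0.1646 0.1915 0.0702 0.0011] off tool [0.1645 0.1915]
to T [-0.0008 -0.0011  0.0011]
```

Emit:
jog_arm:
  rows:
    - {"hand":0.052,"tx":0,"ty":-0.001,"tz":0.006,"rx":0,"ry":0,"rz":0}
    - {"hand":0.052,"tx":0,"ty":-0.001,"tz":0.012,"rx":0,"ry":0,"rz":0}
    - {"hand":0.052,"tx":0,"ty":-0.001,"tz":0.017,"rx":0,"ry":0,"rz":0}
    - {"hand":0.052,"tx":0,"ty":-0.001,"tz":0.0198,"rx":0,"ry":0,"rz":0}
    - {"hand":0.052,"tx":0,"ty":-0.001,"tz":0.0198,"rx":0,"ry":0,"rz":0}

```text
time_s: 21.5
ee_pos: [0.4641, -0.3354, 0.063]
orientation: [-0.0, 0.624, 0.781, 0.0]
ft_force: [-1.7, 1.2, 3.6]
width: 0.0616
grip_force: 12.0
```

Emit:
jog_arm:
  rows:
    - {"hand":0.052,"tx":0,"ty":0,"tz":0,"rx":0,"ry":0,"rz":0}
    - {"hand":0.052,"tx":0,"ty":0,"tz":0,"rx":0,"ry":0,"rz":0}
    - {"hand":0.052,"tx":0,"ty":0,"tz":0,"rx":0,"ry":0,"rz":0}

```text
time_s: 21.8
ee_pos: [0.4641, -0.3355, 0.063]
orientation: [-0.0, 0.624, 0.781, -0.0]
ft_force: [-2.1, 2.1, 3.8]
width: 0.061
grip_force: 12.0
```

```bash
python3 d.py .061 | head -2
```

```text
tcp [ 0.4641 -0.3355  0.063 ] yaw 12.75 ft [-2.1  2.1  3.8] w 0.061 t 21.8
[319. 286.] (0.4643, -0.3361) 62.1 jog z.0135 [-0.0005  0.      0.0495  0.0001] off tool [-0.0005  0.    ]
```

Emit:
jog_arm:
  rows:
    - {"hand":0.075,"tx":0,"ty":0,"tz":0,"rx":0,"ry":0,"rz":0}
    - {"hand":0.075,"tx":0,"ty":0,"tz":0,"rx":0,"ry":0,"rz":0}
    - {"hand":0.075,"tx":0,"ty":0,"tz":0,"rx":0,"ry":0,"rz":0}

```text
time_s: 22.15
ee_pos: [0.4642, -0.3356, 0.0625]
orientation: [0.0, 0.624, 0.781, 0.0]
ft_force: [-0.5, -0.7, 0.3]
width: 0.0753
grip_force: 0.0
```

Emit:
jog_arm:
  rows:
    - {"hand":0.075,"tx":0,"ty":0,"tz":-0.005,"rx":0,"ry":0,"rz":0}
    - {"hand":0.075,"tx":0,"ty":0,"tz":-0.02,"rx":0,"ry":0,"rz":0}
    - {"hand":0.08,"tx":0,"ty":0,"tz":-0.045,"rx":0,"ry":0,"rz":0}
    - {"hand":0.08,"tx":0,"ty":0,"tz":-0.07,"rx":0,"ry":0,"rz":0}
    - {"hand":0.08,"tx":0,"ty":0,"tz":-0.09,"rx":0,"ry":0,"rz":0}

```text
time_s: 22.65
ee_pos: [0.4649, -0.3362, 0.1559]
orientation: [0.002, 0.624, 0.781, -0.0]
ft_force: [0.2, 0.3, 1.1]
width: 0.0803
grip_force: 0.0
```

Emit:
jog_arm:
  rows:
    - {"hand":0.08,"tx":0.03,"ty":0.015,"tz":0,"rx":0,"ry":0,"rz":0}
    - {"hand":0.08,"tx":0.065,"ty":0.033,"tz":0,"rx":0,"ry":0,"rz":0}
    - {"hand":0.08,"tx":0.1,"ty":0.05,"tz":0,"rx":0,"ry":0,"rz":0}
    - {"hand":0.08,"tx":0.135,"ty":0.069,"tz":0,"rx":0,"ry":0,"rz":0}
    - {"hand":0.08,"tx":0.17,"ty":0.088,"tz":0,"rx":0,"ry":0,"rz":0}

```text
time_s: 23.15
ee_pos: [0.5132, -0.1491, 0.1544]
orientation: [0.001, 0.624, 0.781, 0.0]
ft_force: [0.5, -0.0, 0.5]
width: 0.0799
grip_force: 0.0
```

Emit:
jog_arm:
  rows:
    - {"hand":0.08,"tx":0.035,"ty":0.018,"tz":0,"rx":0,"ry":0,"rz":0}
    - {"hand":0.08,"tx":0.07,"ty":0.036,"tz":0,"rx":0,"ry":0,"rz":0}
    - {"hand":0.08,"tx":0.105,"ty":0.054,"tz":0,"rx":0,"ry":0,"rz":0}
    - {"hand":0.08,"tx":0.14,"ty":0.072,"tz":0,"rx":0,"ry":0,"rz":0}
    - {"hand":0.08,"tx":0.17,"ty":0.088,"tz":0,"rx":0,"ry":0,"rz":0}

```text
time_s: 23.65
ee_pos: [0.5616, 0.0368, 0.1545]
orientation: [0.001, 0.624, 0.782, 0.001]
ft_force: [0.5, -0.4, 0.1]
width: 0.0803
grip_force: 0.0
```

Emit:
jog_arm:
  rows:
    - {"hand":0.08,"tx":0.02,"ty":0.01,"tz":0.015,"rx":0,"ry":0,"rz":0}
    - {"hand":0.08,"tx":0.036,"ty":0.018,"tz":0.035,"rx":0,"ry":0,"rz":0}
    - {"hand":0.08,"tx":0.036,"ty":0.018,"tz":0.06,"rx":0,"ry":0,"rz":0}
    - {"hand":0.08,"tx":0.036,"ty":0.018,"tz":0.06,"rx":0,"ry":0,"rz":0}
    - {"hand":0.08,"tx":0.036,"ty":0.018,"tz":0.06,"rx":0,"ry":0,"rz":0}

```text
time_s: 24.15
ee_pos: [0.5707, 0.0738, 0.0938]
orientation: [0.0, 0.624, 0.781, 0.0]
ft_force: [0.7, -0.8, 0.3]
width: 0.0797
grip_force: 0.0
```

Emit:
jog_arm:
  rows:
    - {"hand":0.08,"tx":0,"ty":0,"tz":0,"rx":0,"ry":0,"rz":0}
    - {"hand":0.08,"tx":0,"ty":0,"tz":0,"rx":0,"ry":0,"rz":0}

```text
time_s: 24.35
ee_pos: [0.5716, 0.0735, 0.0947]
orientation: [0.001, 0.624, 0.781, 0.001]
ft_force: [0.4, -0.2, 0.8]
width: 0.0802
grip_force: 0.0
```

```bash
python3 d.py; python3 - <<'E'
from h import *
t=snapshot("top");cv2.imwrite("pics/t4.png",t[:,:,::-1])
for b in blobs("top",t,.011,(100,80,40),(128,255,255)): print("top",b[0],b[2],b[3])
E
```

```text
tcp [0.5716 0.0735 0.0947] yaw 12.72 ft [ 0.4 -0.2  0.8] w 0.0802 t 24.35
[429. 401.] (0.6987, -0.0515) 40.1 jog z.0135 [-0.1499  0.0964  0.0812 -0.0005] off tool [-0.15    0.0966]
[500. 243.] (0.7049, 0.1028) 30.1 jog z.0135 [-0.0008  0.1365  0.0812 -0.0005] off tool [-0.0009  0.1367]
[318. 238.] (0.5702, 0.0753) 52.9 jog z.0135 [ 0.002  -0.001   0.0809 -0.0005] off tool [ 0.002  -0.0008]
[126. 222.] (0.4287, 0.0568) 37.4 jog z.0135 [ 0.0152 -0.1431  0.0805 -0.0005] off tool [ 0.0151 -0.1429]
to T [-0.3765 -0.194  -0.0005]
top [290. 368.] (0.4253, 0.0494) 32.4
top [520. 365.] (0.4635, -0.3574) 64.0
top [362. 224.] (0.6986, -0.0632) 43.9
```

disc30 has been knocked to about (0.705, 0.103). Continue with disc54.

Emit:
jog_arm:
  rows:
    - {"hand":0.08,"tx":0.002,"ty":-0.001,"tz":0.02,"rx":0,"ry":0,"rz":0}
    - {"hand":0.08,"tx":0.002,"ty":-0.001,"tz":0.045,"rx":0,"ry":0,"rz":0}
    - {"hand":0.08,"tx":0.002,"ty":-0.001,"tz":0.065,"rx":0,"ry":0,"rz":0}
    - {"hand":0.08,"tx":0.002,"ty":-0.001,"tz":0.076,"rx":0,"ry":0,"rz":0}
    - {"hand":0.08,"tx":0.002,"ty":-0.001,"tz":0.081,"rx":0,"ry":0,"rz":0}

```text
time_s: 24.95
ee_pos: [0.5684, 0.0756, 0.0113]
orientation: [-0.001, 0.624, 0.781, -0.0]
ft_force: [-16.2, -0.8, 37.9]
width: 0.0801
grip_force: 19.9
```

Emit:
jog_arm:
  rows:
    - {"hand":0.08,"tx":0,"ty":0,"tz":0,"rx":0,"ry":0,"rz":0}
    - {"hand":0.08,"tx":0,"ty":0,"tz":0,"rx":0,"ry":0,"rz":0}

```text
time_s: 25.15
ee_pos: [0.57, 0.0756, 0.0128]
orientation: [0.001, 0.624, 0.781, 0.001]
ft_force: [0.7, -0.5, -0.7]
width: 0.0799
grip_force: 0.0
```

Emit:
jog_arm:
  rows:
    - {"hand":0.045,"tx":0,"ty":0,"tz":0,"rx":0,"ry":0,"rz":0}
    - {"hand":0.045,"tx":0,"ty":0,"tz":0,"rx":0,"ry":0,"rz":0}
    - {"hand":0.045,"tx":0,"ty":0,"tz":0,"rx":0,"ry":0,"rz":0}
    - {"hand":0.045,"tx":0,"ty":0,"tz":0,"rx":0,"ry":0,"rz":0}
    - {"hand":0.045,"tx":0,"ty":0,"tz":0,"rx":0,"ry":0,"rz":0}

```text
time_s: 25.65
ee_pos: [0.5692, 0.0757, 0.012]
orientation: [0.0, 0.624, 0.781, 0.0]
ft_force: [-0.1, -0.7, 0.6]
width: 0.0533
grip_force: 12.0
```

Emit:
jog_arm:
  rows:
    - {"hand":0.045,"tx":0,"ty":0,"tz":-0.01,"rx":0,"ry":0,"rz":0}
    - {"hand":0.045,"tx":0,"ty":0,"tz":-0.04,"rx":0,"ry":0,"rz":0}
    - {"hand":0.045,"tx":0,"ty":0,"tz":-0.07,"rx":0,"ry":0,"rz":0}
    - {"hand":0.045,"tx":0,"ty":0,"tz":-0.1,"rx":0,"ry":0,"rz":0}
    - {"hand":0.045,"tx":0,"ty":0,"tz":-0.12,"rx":0,"ry":0,"rz":0}

```text
time_s: 26.15
ee_pos: [0.57, 0.0757, 0.1349]
orientation: [0.001, 0.624, 0.781, 0.001]
ft_force: [0.4, -0.5, 0.9]
width: 0.0532
grip_force: 12.0
```

Emit:
jog_arm:
  rows:
    - {"hand":0.045,"tx":-0.03,"ty":-0.015,"tz":0,"rx":0,"ry":0,"rz":0}
    - {"hand":0.045,"tx":-0.065,"ty":-0.033,"tz":0,"rx":0,"ry":0,"rz":0}
    - {"hand":0.045,"tx":-0.1,"ty":-0.05,"tz":0,"rx":0,"ry":0,"rz":0}
    - {"hand":0.045,"tx":-0.135,"ty":-0.069,"tz":0,"rx":0,"ry":0,"rz":0}
    - {"hand":0.045,"tx":-0.17,"ty":-0.087,"tz":0,"rx":0,"ry":0,"rz":0}

```text
time_s: 26.65
ee_pos: [0.5211, -0.1107, 0.1325]
orientation: [0.0, 0.624, 0.781, 0.0]
ft_force: [0.8, 0.6, -0.4]
width: 0.0535
grip_force: 12.0
```

Emit:
jog_arm:
  rows:
    - {"hand":0.045,"tx":-0.035,"ty":-0.018,"tz":0,"rx":0,"ry":0,"rz":0}
    - {"hand":0.045,"tx":-0.07,"ty":-0.036,"tz":0,"rx":0,"ry":0,"rz":0}
    - {"hand":0.045,"tx":-0.105,"ty":-0.054,"tz":0,"rx":0,"ry":0,"rz":0}
    - {"hand":0.045,"tx":-0.14,"ty":-0.072,"tz":0,"rx":0,"ry":0,"rz":0}
    - {"hand":0.045,"tx":-0.17,"ty":-0.087,"tz":0,"rx":0,"ry":0,"rz":0}

```text
time_s: 27.15
ee_pos: [0.4736, -0.2963, 0.1326]
orientation: [0.0, 0.624, 0.781, -0.0]
ft_force: [0.4, 0.0, -0.9]
width: 0.0532
grip_force: 12.0
```

Emit:
jog_arm:
  rows:
    - {"hand":0.045,"tx":-0.02,"ty":-0.01,"tz":0.01,"rx":0,"ry":0,"rz":0}
    - {"hand":0.045,"tx":-0.0385,"ty":-0.019,"tz":0.025,"rx":0,"ry":0,"rz":0}
    - {"hand":0.045,"tx":-0.0385,"ty":-0.019,"tz":0.04,"rx":0,"ry":0,"rz":0}
    - {"hand":0.045,"tx":-0.0385,"ty":-0.019,"tz":0.045,"rx":0,"ry":0,"rz":0}
    - {"hand":0.045,"tx":-0.0385,"ty":-0.019,"tz":0.045,"rx":0,"ry":0,"rz":0}

```text
time_s: 27.65
ee_pos: [0.464, -0.3344, 0.0858]
orientation: [-0.001, 0.624, 0.782, 0.0]
ft_force: [0.1, -0.3, -0.2]
width: 0.0533
grip_force: 12.0
```

Emit:
jog_arm:
  rows:
    - {"hand":0.045,"tx":0,"ty":0,"tz":0,"rx":0,"ry":0,"rz":0}
    - {"hand":0.045,"tx":0,"ty":0,"tz":0,"rx":0,"ry":0,"rz":0}

```text
time_s: 27.85
ee_pos: [0.465, -0.3358, 0.0877]
orientation: [0.001, 0.624, 0.782, -0.0]
ft_force: [-0.2, 0.2, -0.4]
width: 0.0532
grip_force: 12.0
```

```bash
python3 d.py .086
```

```text
tcp [ 0.465  -0.3358  0.0877] yaw 12.82 ft [-0.2  0.2 -0.4] w 0.0532 t 27.85
[318. 277.] (0.4638, -0.3321) 63.0 jog z.0135 [ 0.0041 -0.0004  0.0742  0.001 ] off tool [ 0.004  -0.0003]
[634.  12.] (0.6138, -0.1348) 23.0 jog z.0135 [0.1632 0.1896 0.0741 0.001 ] off tool [0.1631 0.1897]
to T [-0.0005 -0.      0.001 ]
```

Emit:
jog_arm:
  rows:
    - {"hand":0.045,"tx":0,"ty":0,"tz":0.005,"rx":0,"ry":0,"rz":0}
    - {"hand":0.045,"tx":0,"ty":0,"tz":0.01,"rx":0,"ry":0,"rz":0}
    - {"hand":0.045,"tx":0,"ty":0,"tz":0.013,"rx":0,"ry":0,"rz":0}
    - {"hand":0.045,"tx":0,"ty":0,"tz":0.0155,"rx":0,"ry":0,"rz":0}
    - {"hand":0.045,"tx":0,"ty":0,"tz":0.016,"rx":0,"ry":0,"rz":0}

```text
time_s: 28.4
ee_pos: [0.4641, -0.3359, 0.0702]
orientation: [-0.0, 0.624, 0.781, 0.0]
ft_force: [0.5, 0.2, -0.1]
width: 0.0533
grip_force: 12.0
```

Emit:
jog_arm:
  rows:
    - {"hand":0.045,"tx":0,"ty":0,"tz":0,"rx":0,"ry":0,"rz":0}
    - {"hand":0.045,"tx":0,"ty":0,"tz":0,"rx":0,"ry":0,"rz":0}

```text
time_s: 28.6
ee_pos: [0.4644, -0.3362, 0.071]
orientation: [0.0, 0.624, 0.781, -0.0]
ft_force: [1.2, 0.5, -0.3]
width: 0.0539
grip_force: 12.0
```

```bash
python3 d.py .068; python3 - <<'E'
from h import *
import glob
f=max(glob.glob("pics/d*.png"),key=lambda s:float(s[6:-4]));im=cv2.imread(f);m=camera_model("wrist");g=cv2.cvtColor(im,cv2.COLOR_BGR2GRAY).astype(int)
T=[.4651,-.3364]
a=np.radians(12.75);ey=np.array([-np.sin(a),np.cos(a)])
for d,z in((.062,.061),(.054,.069)): print(d,[proj("wrist",[*(np.array(T)+s*d/2*ey),z],m).round(1).tolist() for s in(1,-1)])
print(g[190:260,319].tolist())
E
```

```text
tcp [ 0.4644 -0.3362  0.071 ] yaw 12.75 ft [ 1.2  0.5 -0.3] w 0.0539 t 28.6
[319. 279.] (0.4639, -0.3343) 60.7 jog z.0135 [ 0.002  -0.0001  0.0575  0.    ] off tool [ 0.002  -0.0001]
to T [-0.0003  0.0006  0.    ]
0.062 [[[320.1, 221.2]], [[320.0, 336.7]]]
0.054 [[[320.1, 233.5]], [[320.0, 337.7]]]
[217, 217, 217, 217, 217, 217, 217, 217, 217, 217, 217, 217, 217, 216, 217, 216, 216, 216, 216, 216, 216, 216, 216, 216, 216, 216, 216, 216, 216, 212, 89, 72, 72, 87, 90, 85, 84, 83, 83, 83, 84, 83, 77, 70, 69, 71, 74, 90, 83, 81, 80, 80, 80, 80, 79, 79, 79, 78, 78, 79, 78, 78, 77, 77, 77, 77, 77, 76, 76, 76]
```

Emit:
jog_arm:
  rows:
    - {"hand":0.045,"tx":0.001,"ty":0.0005,"tz":0,"rx":0,"ry":0,"rz":0}
    - {"hand":0.045,"tx":0.001,"ty":0.0005,"tz":0.0008,"rx":0,"ry":0,"rz":0}
    - {"hand":0.045,"tx":0.001,"ty":0.0005,"tz":0.0015,"rx":0,"ry":0,"rz":0}
    - {"hand":0.045,"tx":0.001,"ty":0.0005,"tz":0.0015,"rx":0,"ry":0,"rz":0}

```text
time_s: 29.05
ee_pos: [0.4647, -0.335, 0.07]
orientation: [0.0, 0.624, 0.781, 0.0]
ft_force: [-2.4, 2.1, 5.2]
width: 0.053
grip_force: 12.0
```

Emit:
jog_arm:
  rows:
    - {"hand":0.065,"tx":0,"ty":0,"tz":0,"rx":0,"ry":0,"rz":0}
    - {"hand":0.065,"tx":0,"ty":0,"tz":0,"rx":0,"ry":0,"rz":0}
    - {"hand":0.065,"tx":0,"ty":0,"tz":0,"rx":0,"ry":0,"rz":0}
    - {"hand":0.065,"tx":0,"ty":0,"tz":0,"rx":0,"ry":0,"rz":0}

```text
time_s: 29.45
ee_pos: [0.4645, -0.335, 0.0691]
orientation: [-0.0, 0.624, 0.781, -0.0]
ft_force: [-0.1, 0.8, -0.6]
width: 0.065
grip_force: 0.0
```

Emit:
jog_arm:
  rows:
    - {"hand":0.07,"tx":0,"ty":0,"tz":-0.005,"rx":0,"ry":0,"rz":0}
    - {"hand":0.07,"tx":0,"ty":0,"tz":-0.02,"rx":0,"ry":0,"rz":0}
    - {"hand":0.07,"tx":0,"ty":0,"tz":-0.045,"rx":0,"ry":0,"rz":0}
    - {"hand":0.07,"tx":0,"ty":0,"tz":-0.07,"rx":0,"ry":0,"rz":0}
    - {"hand":0.07,"tx":0,"ty":0,"tz":-0.08,"rx":0,"ry":0,"rz":0}

```text
time_s: 29.95
ee_pos: [0.466, -0.3365, 0.1534]
orientation: [0.003, 0.624, 0.781, -0.0]
ft_force: [0.2, 0.0, -0.5]
width: 0.0701
grip_force: 0.0
```

Emit:
jog_arm:
  rows:
    - {"hand":0.07,"tx":0,"ty":0,"tz":0,"rx":0,"ry":0,"rz":0}
    - {"hand":0.07,"tx":0,"ty":0,"tz":0,"rx":0,"ry":0,"rz":0}

```text
time_s: 30.15
ee_pos: [0.4643, -0.3347, 0.1488]
orientation: [-0.0, 0.624, 0.781, 0.0]
ft_force: [-0.5, -0.5, -0.0]
width: 0.0703
grip_force: 0.0
```

```bash
python3 d.py .061; python3 - <<'E'
from h import *
print(jog([.7005,-.0605,.095])[:3])
E
```

```text
tcp [ 0.4643 -0.3347  0.1488] yaw 12.75 ft [-0.5 -0.5 -0. ] w 0.0703 t 30.15
[319. 242.] (0.4642, -0.3361) 61.1 jog z.0135 [-0.002  -0.      0.1346  0.    ] off tool [-0.0017 -0.0002]
[602.  23.] (0.6571, -0.0984) 42.8 jog z.0135 [0.1873 0.2406 0.1347 0.    ] off tool [0.1875 0.2404]
to T [-0.0022  0.0006  0.    ]
[0.2148 0.2912 0.0532]
```

Emit:
jog_arm:
  rows:
    - {"hand":0.07,"tx":0.015,"ty":0.02,"tz":0,"rx":0,"ry":0,"rz":0}
    - {"hand":0.07,"tx":0.036,"ty":0.049,"tz":0,"rx":0,"ry":0,"rz":0}
    - {"hand":0.07,"tx":0.06,"ty":0.081,"tz":0,"rx":0,"ry":0,"rz":0}
    - {"hand":0.07,"tx":0.084,"ty":0.114,"tz":0,"rx":0,"ry":0,"rz":0}
    - {"hand":0.07,"tx":0.108,"ty":0.146,"tz":0,"rx":0,"ry":0,"rz":0}

```text
time_s: 30.7
ee_pos: [0.5832, -0.1957, 0.1475]
orientation: [-0.001, 0.624, 0.781, -0.0]
ft_force: [0.3, 0.0, -0.4]
width: 0.0696
grip_force: 0.0
```

Emit:
jog_arm:
  rows:
    - {"hand":0.07,"tx":0.024,"ty":0.032,"tz":0,"rx":0,"ry":0,"rz":0}
    - {"hand":0.07,"tx":0.048,"ty":0.065,"tz":0,"rx":0,"ry":0,"rz":0}
    - {"hand":0.07,"tx":0.072,"ty":0.097,"tz":0,"rx":0,"ry":0,"rz":0}
    - {"hand":0.07,"tx":0.095,"ty":0.129,"tz":0,"rx":0,"ry":0,"rz":0}
    - {"hand":0.07,"tx":0.107,"ty":0.145,"tz":0,"rx":0,"ry":0,"rz":0}

```text
time_s: 31.2
ee_pos: [0.7014, -0.0579, 0.147]
orientation: [-0.001, 0.623, 0.782, -0.0]
ft_force: [-0.6, -0.5, 0.6]
width: 0.0699
grip_force: 0.0
```

Emit:
jog_arm:
  rows:
    - {"hand":0.07,"tx":0,"ty":0,"tz":0.02,"rx":0,"ry":0,"rz":0}
    - {"hand":0.07,"tx":0,"ty":0,"tz":0.045,"rx":0,"ry":0,"rz":0}
    - {"hand":0.07,"tx":0,"ty":0,"tz":0.055,"rx":0,"ry":0,"rz":0}
    - {"hand":0.07,"tx":0,"ty":0,"tz":0.055,"rx":0,"ry":0,"rz":0}
    - {"hand":0.07,"tx":0,"ty":0,"tz":0.055,"rx":0,"ry":0,"rz":0}

```text
time_s: 31.7
ee_pos: [0.7009, -0.0613, 0.0944]
orientation: [-0.0, 0.624, 0.781, -0.0]
ft_force: [0.7, -0.1, 0.4]
width: 0.07
grip_force: 0.0
```

```bash
python3 d.py
```

```text
tcp [ 0.7009 -0.0613  0.0944] yaw 12.74 ft [ 0.7 -0.1  0.4] w 0.07 t 31.7
[320. 242.] (0.7017, -0.0607) 45.4 jog z.0135 [ 0.0007  0.0002  0.0819 -0.0002] off tool [0.0006 0.0003]
[33. 37.] (0.4315, 0.0567) 41.7 jog z.0135 [ 1.748e-01 -2.375e-01  8.150e-02 -2.000e-04] off tool [ 0.1747 -0.2374]
[379.  16.] (0.7061, 0.1001) 30.4 jog z.0135 [ 0.1566  0.0399  0.0819 -0.0002] off tool [0.1565 0.0401]
to T [-2.161e-01 -2.913e-01 -2.000e-04]
```

Emit:
jog_arm:
  rows:
    - {"hand":0.07,"tx":0.0006,"ty":0.0003,"tz":0.025,"rx":0,"ry":0,"rz":0}
    - {"hand":0.07,"tx":0.0006,"ty":0.0003,"tz":0.045,"rx":0,"ry":0,"rz":0}
    - {"hand":0.07,"tx":0.0006,"ty":0.0003,"tz":0.06,"rx":0,"ry":0,"rz":0}
    - {"hand":0.07,"tx":0.0006,"ty":0.0003,"tz":0.068,"rx":0,"ry":0,"rz":0}
    - {"hand":0.07,"tx":0.0006,"ty":0.0003,"tz":0.072,"rx":0,"ry":0,"rz":0}

```text
time_s: 32.25
ee_pos: [0.7012, -0.0605, 0.0222]
orientation: [0.0, 0.624, 0.781, 0.0]
ft_force: [0.5, 0.6, 0.3]
width: 0.0702
grip_force: 0.0
```

Emit:
jog_arm:
  rows:
    - {"hand":0.07,"tx":0,"ty":0,"tz":0.003,"rx":0,"ry":0,"rz":0}
    - {"hand":0.07,"tx":0,"ty":0,"tz":0.006,"rx":0,"ry":0,"rz":0}
    - {"hand":0.07,"tx":0,"ty":0,"tz":0.008,"rx":0,"ry":0,"rz":0}
    - {"hand":0.07,"tx":0,"ty":0,"tz":0.008,"rx":0,"ry":0,"rz":0}

```text
time_s: 32.65
ee_pos: [0.7012, -0.0604, 0.0144]
orientation: [0.0, 0.624, 0.781, 0.0]
ft_force: [-0.0, -0.3, -0.4]
width: 0.0702
grip_force: 0.0
```

Emit:
jog_arm:
  rows:
    - {"hand":0.037,"tx":0,"ty":0,"tz":0,"rx":0,"ry":0,"rz":0}
    - {"hand":0.037,"tx":0,"ty":0,"tz":0,"rx":0,"ry":0,"rz":0}
    - {"hand":0.037,"tx":0,"ty":0,"tz":0,"rx":0,"ry":0,"rz":0}
    - {"hand":0.037,"tx":0,"ty":0,"tz":0,"rx":0,"ry":0,"rz":0}
    - {"hand":0.037,"tx":0,"ty":0,"tz":0,"rx":0,"ry":0,"rz":0}

```text
time_s: 33.15
ee_pos: [0.7012, -0.0604, 0.0145]
orientation: [0.0, 0.624, 0.781, 0.0]
ft_force: [0.7, -0.5, 0.7]
width: 0.0448
grip_force: 12.0
```

Emit:
jog_arm:
  rows:
    - {"hand":0.037,"tx":0,"ty":0,"tz":-0.01,"rx":0,"ry":0,"rz":0}
    - {"hand":0.037,"tx":0,"ty":0,"tz":-0.04,"rx":0,"ry":0,"rz":0}
    - {"hand":0.037,"tx":0,"ty":0,"tz":-0.07,"rx":0,"ry":0,"rz":0}
    - {"hand":0.037,"tx":0,"ty":0,"tz":-0.1,"rx":0,"ry":0,"rz":0}
    - {"hand":0.037,"tx":0,"ty":0,"tz":-0.12,"rx":0,"ry":0,"rz":0}

```text
time_s: 33.65
ee_pos: [0.7022, -0.0607, 0.1381]
orientation: [0.002, 0.624, 0.781, 0.001]
ft_force: [0.9, -0.2, -0.8]
width: 0.0454
grip_force: 12.0
```

Emit:
jog_arm:
  rows:
    - {"hand":0.037,"tx":-0.015,"ty":-0.02,"tz":0,"rx":0,"ry":0,"rz":0}
    - {"hand":0.037,"tx":-0.036,"ty":-0.049,"tz":0,"rx":0,"ry":0,"rz":0}
    - {"hand":0.037,"tx":-0.06,"ty":-0.081,"tz":0,"rx":0,"ry":0,"rz":0}
    - {"hand":0.037,"tx":-0.084,"ty":-0.114,"tz":0,"rx":0,"ry":0,"rz":0}
    - {"hand":0.037,"tx":-0.108,"ty":-0.146,"tz":0,"rx":0,"ry":0,"rz":0}

```text
time_s: 34.15
ee_pos: [0.5815, -0.199, 0.1351]
orientation: [0.0, 0.624, 0.781, 0.0]
ft_force: [-0.4, -1.3, 0.2]
width: 0.0452
grip_force: 12.0
```

Emit:
jog_arm:
  rows:
    - {"hand":0.037,"tx":-0.024,"ty":-0.032,"tz":0,"rx":0,"ry":0,"rz":0}
    - {"hand":0.037,"tx":-0.048,"ty":-0.065,"tz":0,"rx":0,"ry":0,"rz":0}
    - {"hand":0.037,"tx":-0.072,"ty":-0.097,"tz":0,"rx":0,"ry":0,"rz":0}
    - {"hand":0.037,"tx":-0.095,"ty":-0.129,"tz":0,"rx":0,"ry":0,"rz":0}
    - {"hand":0.037,"tx":-0.1085,"ty":-0.1455,"tz":0,"rx":0,"ry":0,"rz":0}

```text
time_s: 34.65
ee_pos: [0.4628, -0.3381, 0.1352]
orientation: [0.0, 0.625, 0.781, -0.0]
ft_force: [0.6, 0.2, -1.0]
width: 0.0452
grip_force: 12.0
```

Emit:
jog_arm:
  rows:
    - {"hand":0.037,"tx":0,"ty":0,"tz":0.015,"rx":0,"ry":0,"rz":0}
    - {"hand":0.037,"tx":0,"ty":0,"tz":0.03,"rx":0,"ry":0,"rz":0}
    - {"hand":0.037,"tx":0,"ty":0,"tz":0.038,"rx":0,"ry":0,"rz":0}
    - {"hand":0.037,"tx":0,"ty":0,"tz":0.038,"rx":0,"ry":0,"rz":0}
    - {"hand":0.037,"tx":0,"ty":0,"tz":0.038,"rx":0,"ry":0,"rz":0}

```text
time_s: 35.15
ee_pos: [0.465, -0.335, 0.0959]
orientation: [-0.0, 0.624, 0.782, 0.0]
ft_force: [-0.2, 0.3, -0.7]
width: 0.0453
grip_force: 12.0
```

```bash
python3 d.py .095
```

```text
tcp [ 0.465  -0.335   0.0959] yaw 12.84 ft [-0.2  0.3 -0.7] w 0.0453 t 35.15
[318. 270.] (0.4631, -0.3279) 57.2 jog z.0135 [ 0.0079 -0.0004  0.083   0.0013] off tool [ 0.0078 -0.0004]
to T [-0.0009 -0.0003  0.0013]
```

Emit:
jog_arm:
  rows:
    - {"hand":0.037,"tx":0,"ty":-0.0003,"tz":0.005,"rx":0,"ry":0,"rz":0}
    - {"hand":0.037,"tx":0,"ty":-0.0003,"tz":0.01,"rx":0,"ry":0,"rz":0}
    - {"hand":0.037,"tx":0,"ty":-0.0003,"tz":0.013,"rx":0,"ry":0,"rz":0}
    - {"hand":0.037,"tx":0,"ty":-0.0003,"tz":0.014,"rx":0,"ry":0,"rz":0}
    - {"hand":0.037,"tx":0,"ty":-0.0003,"tz":0.014,"rx":0,"ry":0,"rz":0}

```text
time_s: 35.7
ee_pos: [0.4642, -0.3359, 0.0821]
orientation: [-0.0, 0.624, 0.781, 0.0]
ft_force: [0.4, -0.1, -1.3]
width: 0.0451
grip_force: 12.0
```

Emit:
jog_arm:
  rows:
    - {"hand":0.037,"tx":0,"ty":0,"tz":0,"rx":0,"ry":0,"rz":0}
    - {"hand":0.037,"tx":0,"ty":0,"tz":0,"rx":0,"ry":0,"rz":0}

```text
time_s: 35.9
ee_pos: [0.4644, -0.3361, 0.0825]
orientation: [0.0, 0.624, 0.781, -0.0]
ft_force: [-0.1, -0.1, -0.8]
width: 0.045
grip_force: 12.0
```

```bash
cat > e.py <<'E'
import sys
from h import *
m=camera_model("wrist");p,q,s=pose();im=snapshot("wrist");g=cv2.cvtColor(im,cv2.COLOR_RGB2GRAY).astype(int);cv2.imwrite("pics/e.png",im[:,:,::-1])
T=np.array([.4651,-.3364]);a=np.radians(12.75);ey=np.array([-np.sin(a),np.cos(a)])
print("tcp",p.round(4),"to T",jog([*T,p[2]])[:2],np.round(s["ft_force"],1),s["time_s"])
for k in range(int(sys.argv[1])+1):
    d=[.062,.054,.046,.038,.03][k];z=.061+.008*k;u=[proj("wrist",[*(T+o*ey),z],m)[0].round(1) for o in(d/2,d/2-.001)]
    c,r=int(round(u[0][0])),int(u[0][1]);print(d,"pred top edge v",u[0][1],"px/mm",(u[1]-u[0])[1].round(2),"rows",r-8,g[r-8:r+10,c].tolist())
E
python3 e.py 2
```

```text
tcp [ 0.4644 -0.3361  0.0825] to T [-0.0005  0.0006] [-0.1 -0.1 -0.8] 35.9
0.062 pred top edge v 216.6 px/mm 1.9 rows 208 [216, 216, 216, 215, 215, 216, 216, 167, 73, 75, 83, 91, 85, 84, 85, 83, 78, 72]
0.054 pred top edge v 227.9 px/mm 2.0 rows 219 [91, 85, 84, 85, 83, 78, 72, 70, 72, 85, 85, 83, 82, 81, 82, 80, 80, 81]
0.046 pred top edge v 240.2 px/mm 2.1 rows 232 [81, 82, 80, 80, 81, 79, 80, 72, 66, 65, 67, 74, 84, 78, 77, 78, 77, 77]
```

Emit:
jog_arm:
  rows:
    - {"hand":0.037,"tx":0.0012,"ty":0.0005,"tz":0.0005,"rx":0,"ry":0,"rz":0}
    - {"hand":0.037,"tx":0.0012,"ty":0.0005,"tz":0.0012,"rx":0,"ry":0,"rz":0}
    - {"hand":0.037,"tx":0.0012,"ty":0.0005,"tz":0.002,"rx":0,"ry":0,"rz":0}
    - {"hand":0.037,"tx":0.0012,"ty":0.0005,"tz":0.002,"rx":0,"ry":0,"rz":0}

```text
time_s: 36.35
ee_pos: [0.4646, -0.3347, 0.0805]
orientation: [-0.0, 0.624, 0.781, 0.0]
ft_force: [-0.4, 0.9, 1.4]
width: 0.045
grip_force: 12.0
```

```bash
python3 e.py 2
```

```text
tcp [ 0.4646 -0.3347  0.0805] to T [-0.0018  0.0001] [-0.4  0.9  1.4] 36.35
0.062 pred top edge v 220.1 px/mm 2.0 rows 212 [216, 216, 215, 216, 216, 216, 202, 73, 74, 77, 88, 87, 84, 83, 84, 83, 76, 71]
0.054 pred top edge v 231.7 px/mm 2.1 rows 223 [87, 84, 83, 84, 83, 76, 71, 72, 72, 83, 86, 82, 81, 81, 81, 81, 73, 68]
0.046 pred top edge v 244.3 px/mm 2.0 rows 236 [81, 81, 81, 73, 68, 67, 68, 76, 84, 78, 78, 80, 79, 78, 77, 77, 77, 77]
```

Emit:
jog_arm:
  rows:
    - {"hand":0.06,"tx":0,"ty":0,"tz":0,"rx":0,"ry":0,"rz":0}
    - {"hand":0.06,"tx":0,"ty":0,"tz":0,"rx":0,"ry":0,"rz":0}
    - {"hand":0.06,"tx":0,"ty":0,"tz":0,"rx":0,"ry":0,"rz":0}
    - {"hand":0.06,"tx":0,"ty":0,"tz":0,"rx":0,"ry":0,"rz":0}

```text
time_s: 36.8
ee_pos: [0.4645, -0.3347, 0.0802]
orientation: [-0.0, 0.624, 0.781, 0.0]
ft_force: [-0.6, 1.1, -0.4]
width: 0.0599
grip_force: 0.0
```

Emit:
jog_arm:
  rows:
    - {"hand":0.06,"tx":0,"ty":0,"tz":-0.005,"rx":0,"ry":0,"rz":0}
    - {"hand":0.06,"tx":0,"ty":0,"tz":-0.02,"rx":0,"ry":0,"rz":0}
    - {"hand":0.06,"tx":0,"ty":0,"tz":-0.045,"rx":0,"ry":0,"rz":0}
    - {"hand":0.06,"tx":0,"ty":0,"tz":-0.065,"rx":0,"ry":0,"rz":0}
    - {"hand":0.06,"tx":0,"ty":0,"tz":-0.07,"rx":0,"ry":0,"rz":0}

```text
time_s: 37.3
ee_pos: [0.466, -0.3363, 0.1544]
orientation: [0.003, 0.624, 0.781, -0.001]
ft_force: [0.5, 1.4, -0.2]
width: 0.0597
grip_force: 0.0
```

Emit:
jog_arm:
  rows:
    - {"hand":0.06,"tx":0.03,"ty":0.004,"tz":0,"rx":0,"ry":0,"rz":0}
    - {"hand":0.06,"tx":0.07,"ty":0.009,"tz":0,"rx":0,"ry":0,"rz":0}
    - {"hand":0.06,"tx":0.11,"ty":0.0145,"tz":0,"rx":0,"ry":0,"rz":0}
    - {"hand":0.06,"tx":0.15,"ty":0.02,"tz":0,"rx":0,"ry":0,"rz":0}
    - {"hand":0.06,"tx":0.19,"ty":0.025,"tz":0,"rx":0,"ry":0,"rz":0}

```text
time_s: 37.8
ee_pos: [0.4464, -0.1423, 0.1502]
orientation: [-0.0, 0.624, 0.781, 0.0]
ft_force: [0.8, 0.1, 0.3]
width: 0.0599
grip_force: 0.0
```

Emit:
jog_arm:
  rows:
    - {"hand":0.06,"tx":0.04,"ty":0.005,"tz":0,"rx":0,"ry":0,"rz":0}
    - {"hand":0.06,"tx":0.085,"ty":0.011,"tz":0,"rx":0,"ry":0,"rz":0}
    - {"hand":0.06,"tx":0.13,"ty":0.017,"tz":0,"rx":0,"ry":0,"rz":0}
    - {"hand":0.06,"tx":0.175,"ty":0.023,"tz":0,"rx":0,"ry":0,"rz":0}
    - {"hand":0.06,"tx":0.2,"ty":0.0264,"tz":0,"rx":0,"ry":0,"rz":0}

```text
time_s: 38.3
ee_pos: [0.4275, 0.0598, 0.1502]
orientation: [-0.0, 0.623, 0.782, 0.0]
ft_force: [0.5, 0.7, -0.6]
width: 0.0601
grip_force: 0.0
```

Emit:
jog_arm:
  rows:
    - {"hand":0.06,"tx":0,"ty":0,"tz":0.02,"rx":0,"ry":0,"rz":0}
    - {"hand":0.06,"tx":0,"ty":0,"tz":0.045,"rx":0,"ry":0,"rz":0}
    - {"hand":0.06,"tx":0,"ty":0,"tz":0.055,"rx":0,"ry":0,"rz":0}
    - {"hand":0.06,"tx":0,"ty":0,"tz":0.055,"rx":0,"ry":0,"rz":0}
    - {"hand":0.06,"tx":0,"ty":0,"tz":0.055,"rx":0,"ry":0,"rz":0}

```text
time_s: 38.8
ee_pos: [0.429, 0.0568, 0.0959]
orientation: [0.0, 0.624, 0.781, 0.0]
ft_force: [-0.3, -0.2, 0.1]
width: 0.0599
grip_force: 0.0
```

```bash
python3 d.py
```

```text
tcp [0.429  0.0568 0.0959] yaw 12.73 ft [-0.3 -0.2  0.1] w 0.0599 t 38.8
[623. 256.] (0.7033, 0.1033) 32.8 jog z.0135 [-0.0148  0.2773  0.0833 -0.0004] off tool [-0.0149  0.2774]
[318. 242.] (0.4279, 0.0567) 37.3 jog z.0135 [ 0.0004 -0.0016  0.0828 -0.0004] off tool [ 0.0003 -0.0015]
to T [-0.3913 -0.0518 -0.0004]
```

Emit:
jog_arm:
  rows:
    - {"hand":0.06,"tx":0.0004,"ty":-0.0012,"tz":0.025,"rx":0,"ry":0,"rz":0}
    - {"hand":0.06,"tx":0.0004,"ty":-0.0012,"tz":0.045,"rx":0,"ry":0,"rz":0}
    - {"hand":0.06,"tx":0.0004,"ty":-0.0012,"tz":0.06,"rx":0,"ry":0,"rz":0}
    - {"hand":0.06,"tx":0.0004,"ty":-0.0012,"tz":0.068,"rx":0,"ry":0,"rz":0}
    - {"hand":0.06,"tx":0.0004,"ty":-0.0012,"tz":0.073,"rx":0,"ry":0,"rz":0}

```text
time_s: 39.35
ee_pos: [0.4279, 0.057, 0.0226]
orientation: [0.0, 0.624, 0.781, 0.0]
ft_force: [0.6, -0.3, 0.6]
width: 0.0602
grip_force: 0.0
```

Emit:
jog_arm:
  rows:
    - {"hand":0.06,"tx":0,"ty":0,"tz":0.003,"rx":0,"ry":0,"rz":0}
    - {"hand":0.06,"tx":0,"ty":0,"tz":0.006,"rx":0,"ry":0,"rz":0}
    - {"hand":0.06,"tx":0,"ty":0,"tz":0.0085,"rx":0,"ry":0,"rz":0}
    - {"hand":0.06,"tx":0,"ty":0,"tz":0.0085,"rx":0,"ry":0,"rz":0}

```text
time_s: 39.75
ee_pos: [0.4273, 0.0572, 0.0138]
orientation: [0.0, 0.624, 0.781, 0.0]
ft_force: [-0.3, 0.4, 0.0]
width: 0.06
grip_force: 0.0
```

Emit:
jog_arm:
  rows:
    - {"hand":0.029,"tx":0,"ty":0,"tz":0,"rx":0,"ry":0,"rz":0}
    - {"hand":0.029,"tx":0,"ty":0,"tz":0,"rx":0,"ry":0,"rz":0}
    - {"hand":0.029,"tx":0,"ty":0,"tz":0,"rx":0,"ry":0,"rz":0}
    - {"hand":0.029,"tx":0,"ty":0,"tz":0,"rx":0,"ry":0,"rz":0}
    - {"hand":0.029,"tx":0,"ty":0,"tz":0,"rx":0,"ry":0,"rz":0}

```text
time_s: 40.25
ee_pos: [0.4275, 0.0571, 0.014]
orientation: [0.0, 0.624, 0.781, 0.0]
ft_force: [0.3, -0.7, 1.0]
width: 0.0371
grip_force: 12.0
```

Emit:
jog_arm:
  rows:
    - {"hand":0.029,"tx":0,"ty":0,"tz":-0.01,"rx":0,"ry":0,"rz":0}
    - {"hand":0.029,"tx":0,"ty":0,"tz":-0.04,"rx":0,"ry":0,"rz":0}
    - {"hand":0.029,"tx":0,"ty":0,"tz":-0.07,"rx":0,"ry":0,"rz":0}
    - {"hand":0.029,"tx":0,"ty":0,"tz":-0.1,"rx":0,"ry":0,"rz":0}
    - {"hand":0.029,"tx":0,"ty":0,"tz":-0.12,"rx":0,"ry":0,"rz":0}

```text
time_s: 40.75
ee_pos: [0.4282, 0.0571, 0.1367]
orientation: [0.001, 0.624, 0.781, 0.001]
ft_force: [-0.1, -0.4, 0.2]
width: 0.0371
grip_force: 12.0
```

Emit:
jog_arm:
  rows:
    - {"hand":0.029,"tx":-0.03,"ty":-0.004,"tz":0,"rx":0,"ry":0,"rz":0}
    - {"hand":0.029,"tx":-0.07,"ty":-0.009,"tz":0,"rx":0,"ry":0,"rz":0}
    - {"hand":0.029,"tx":-0.11,"ty":-0.0145,"tz":0,"rx":0,"ry":0,"rz":0}
    - {"hand":0.029,"tx":-0.15,"ty":-0.02,"tz":0,"rx":0,"ry":0,"rz":0}
    - {"hand":0.029,"tx":-0.19,"ty":-0.025,"tz":0,"rx":0,"ry":0,"rz":0}

```text
time_s: 41.25
ee_pos: [0.4448, -0.1353, 0.1346]
orientation: [0.0, 0.624, 0.781, 0.0]
ft_force: [1.1, 0.2, -1.2]
width: 0.0373
grip_force: 12.0
```

Emit:
jog_arm:
  rows:
    - {"hand":0.029,"tx":-0.04,"ty":-0.005,"tz":0,"rx":0,"ry":0,"rz":0}
    - {"hand":0.029,"tx":-0.085,"ty":-0.011,"tz":0,"rx":0,"ry":0,"rz":0}
    - {"hand":0.029,"tx":-0.13,"ty":-0.017,"tz":0,"rx":0,"ry":0,"rz":0}
    - {"hand":0.029,"tx":-0.175,"ty":-0.022,"tz":0,"rx":0,"ry":0,"rz":0}
    - {"hand":0.029,"tx":-0.2005,"ty":-0.0255,"tz":0,"rx":0,"ry":0,"rz":0}

```text
time_s: 41.75
ee_pos: [0.4642, -0.3383, 0.1347]
orientation: [0.001, 0.625, 0.781, -0.0]
ft_force: [0.2, 1.3, 0.3]
width: 0.0376
grip_force: 12.0
```

Emit:
jog_arm:
  rows:
    - {"hand":0.029,"tx":0,"ty":0,"tz":0.015,"rx":0,"ry":0,"rz":0}
    - {"hand":0.029,"tx":0,"ty":0,"tz":0.03,"rx":0,"ry":0,"rz":0}
    - {"hand":0.029,"tx":0,"ty":0,"tz":0.038,"rx":0,"ry":0,"rz":0}
    - {"hand":0.029,"tx":0,"ty":0,"tz":0.043,"rx":0,"ry":0,"rz":0}
    - {"hand":0.029,"tx":0,"ty":0,"tz":0.043,"rx":0,"ry":0,"rz":0}

```text
time_s: 42.25
ee_pos: [0.4638, -0.3332, 0.0897]
orientation: [-0.001, 0.624, 0.782, 0.0]
ft_force: [-0.5, 0.0, 0.3]
width: 0.0374
grip_force: 12.0
```

Emit:
jog_arm:
  rows:
    - {"hand":0.029,"tx":0,"ty":0,"tz":0,"rx":0,"ry":0,"rz":0}
    - {"hand":0.029,"tx":0,"ty":0,"tz":0,"rx":0,"ry":0,"rz":0}
    - {"hand":0.029,"tx":0,"ty":0,"tz":0,"rx":0,"ry":0,"rz":0}

```text
time_s: 42.55
ee_pos: [0.4646, -0.335, 0.0914]
orientation: [0.001, 0.624, 0.781, -0.0]
ft_force: [1.3, -0.9, -0.2]
width: 0.0371
grip_force: 12.0
```

```bash
python3 e.py 3
```

```text
tcp [ 0.4646 -0.335   0.0914] to T [-0.0014  0.0003] [ 1.3 -0.9 -0.2] 42.55
0.062 pred top edge v 215.0 px/mm 1.9 rows 207 [217, 216, 216, 216, 216, 216, 190, 128, 72, 81, 89, 85, 85, 85, 84, 81, 75, 70]
0.054 pred top edge v 225.8 px/mm 1.9 rows 217 [89, 85, 85, 85, 84, 81, 75, 70, 74, 82, 87, 81, 82, 82, 82, 78, 71, 67]
0.046 pred top edge v 237.4 px/mm 2.0 rows 229 [82, 82, 82, 78, 71, 67, 68, 71, 88, 79, 80, 79, 79, 79, 79, 78, 78, 78]
0.038 pred top edge v 249.9 px/mm 2.0 rows 241 [79, 79, 79, 78, 78, 78, 77, 69, 63, 63, 63, 71, 83, 78, 76, 77, 76, 75]
```

Emit:
jog_arm:
  rows:
    - {"hand":0.029,"tx":0.0005,"ty":0.0002,"tz":0.001,"rx":0,"ry":0,"rz":0}
    - {"hand":0.029,"tx":0.0005,"ty":0.0002,"tz":0.002,"rx":0,"ry":0,"rz":0}
    - {"hand":0.029,"tx":0.0005,"ty":0.0002,"tz":0.003,"rx":0,"ry":0,"rz":0}
    - {"hand":0.029,"tx":0.0005,"ty":0.0002,"tz":0.0037,"rx":0,"ry":0,"rz":0}
    - {"hand":0.029,"tx":0.0005,"ty":0.0002,"tz":0.0037,"rx":0,"ry":0,"rz":0}

```text
time_s: 43.1
ee_pos: [0.4643, -0.3344, 0.0879]
orientation: [-0.0, 0.624, 0.781, -0.0]
ft_force: [-2.3, 2.4, 5.5]
width: 0.0373
grip_force: 12.0
```

```bash
python3 e.py 3
```

```text
tcp [ 0.4643 -0.3344  0.0879] to T [-0.0022  0.0003] [-2.3  2.4  5.5] 43.1
0.062 pred top edge v 217.8 px/mm 1.9 rows 209 [216, 216, 216, 216, 216, 216, 215, 183, 83, 76, 83, 90, 86, 85, 84, 85, 79, 73]
0.054 pred top edge v 228.9 px/mm 1.9 rows 220 [90, 86, 85, 84, 85, 79, 73, 71, 71, 88, 86, 83, 82, 82, 82, 81, 73, 67]
0.046 pred top edge v 240.8 px/mm 2.0 rows 232 [82, 82, 82, 81, 73, 67, 68, 74, 84, 83, 80, 79, 79, 79, 79, 78, 69, 64]
0.038 pred top edge v 253.6 px/mm 2.0 rows 245 [79, 79, 78, 69, 64, 64, 65, 71, 84, 80, 78, 76, 77, 76, 75, 76, 75, 76]
```

Emit:
jog_arm:
  rows:
    - {"hand":0.052,"tx":0,"ty":0,"tz":0,"rx":0,"ry":0,"rz":0}
    - {"hand":0.052,"tx":0,"ty":0,"tz":0,"rx":0,"ry":0,"rz":0}
    - {"hand":0.052,"tx":0,"ty":0,"tz":0,"rx":0,"ry":0,"rz":0}
    - {"hand":0.052,"tx":0,"ty":0,"tz":0,"rx":0,"ry":0,"rz":0}

```text
time_s: 43.55
ee_pos: [0.4643, -0.3342, 0.0869]
orientation: [-0.0, 0.624, 0.781, 0.0]
ft_force: [-1.3, -0.4, -0.1]
width: 0.0518
grip_force: 0.0
```

Emit:
jog_arm:
  rows:
    - {"hand":0.052,"tx":0,"ty":0,"tz":-0.005,"rx":0,"ry":0,"rz":0}
    - {"hand":0.052,"tx":0,"ty":0,"tz":-0.02,"rx":0,"ry":0,"rz":0}
    - {"hand":0.052,"tx":0,"ty":0,"tz":-0.045,"rx":0,"ry":0,"rz":0}
    - {"hand":0.052,"tx":0,"ty":0,"tz":-0.06,"rx":0,"ry":0,"rz":0}
    - {"hand":0.052,"tx":0,"ty":0,"tz":-0.063,"rx":0,"ry":0,"rz":0}

```text
time_s: 44.05
ee_pos: [0.4657, -0.3357, 0.1535]
orientation: [0.003, 0.624, 0.781, -0.0]
ft_force: [1.4, 0.1, -1.2]
width: 0.0521
grip_force: 0.0
```

Emit:
jog_arm:
  rows:
    - {"hand":0.052,"tx":0.02,"ty":0.018,"tz":0,"rx":0,"ry":0,"rz":0}
    - {"hand":0.052,"tx":0.05,"ty":0.044,"tz":0,"rx":0,"ry":0,"rz":0}
    - {"hand":0.052,"tx":0.08,"ty":0.071,"tz":0,"rx":0,"ry":0,"rz":0}
    - {"hand":0.052,"tx":0.11,"ty":0.098,"tz":0,"rx":0,"ry":0,"rz":0}
    - {"hand":0.052,"tx":0.14,"ty":0.125,"tz":0,"rx":0,"ry":0,"rz":0}

```text
time_s: 44.55
ee_pos: [0.5556, -0.1686, 0.1496]
orientation: [-0.0, 0.624, 0.781, -0.0]
ft_force: [-0.2, -0.1, 0.4]
width: 0.0522
grip_force: 0.0
```

Emit:
jog_arm:
  rows:
    - {"hand":0.052,"tx":0.03,"ty":0.026,"tz":0,"rx":0,"ry":0,"rz":0}
    - {"hand":0.052,"tx":0.06,"ty":0.053,"tz":0,"rx":0,"ry":0,"rz":0}
    - {"hand":0.052,"tx":0.09,"ty":0.08,"tz":0,"rx":0,"ry":0,"rz":0}
    - {"hand":0.052,"tx":0.12,"ty":0.106,"tz":0,"rx":0,"ry":0,"rz":0}
    - {"hand":0.052,"tx":0.14,"ty":0.125,"tz":0,"rx":0,"ry":0,"rz":0}

```text
time_s: 45.05
ee_pos: [0.6467, -0.0034, 0.1494]
orientation: [-0.001, 0.624, 0.782, -0.0]
ft_force: [0.8, -0.7, -0.2]
width: 0.0522
grip_force: 0.0
```

Emit:
jog_arm:
  rows:
    - {"hand":0.052,"tx":0.03,"ty":0.026,"tz":0,"rx":0,"ry":0,"rz":0}
    - {"hand":0.052,"tx":0.06,"ty":0.053,"tz":0,"rx":0,"ry":0,"rz":0}
    - {"hand":0.052,"tx":0.09,"ty":0.08,"tz":0,"rx":0,"ry":0,"rz":0}
    - {"hand":0.052,"tx":0.092,"ty":0.08,"tz":0,"rx":0,"ry":0,"rz":0}
    - {"hand":0.052,"tx":0.092,"ty":0.08,"tz":0,"rx":0,"ry":0,"rz":0}

```text
time_s: 45.55
ee_pos: [0.7036, 0.1021, 0.1491]
orientation: [-0.0, 0.624, 0.782, -0.001]
ft_force: [-0.0, -0.3, -0.6]
width: 0.0521
grip_force: 0.0
```

Emit:
jog_arm:
  rows:
    - {"hand":0.052,"tx":0,"ty":0,"tz":0.02,"rx":0,"ry":0,"rz":0}
    - {"hand":0.052,"tx":0,"ty":0,"tz":0.045,"rx":0,"ry":0,"rz":0}
    - {"hand":0.052,"tx":0,"ty":0,"tz":0.055,"rx":0,"ry":0,"rz":0}
    - {"hand":0.052,"tx":0,"ty":0,"tz":0.055,"rx":0,"ry":0,"rz":0}
    - {"hand":0.052,"tx":0,"ty":0,"tz":0.055,"rx":0,"ry":0,"rz":0}

```text
time_s: 46.05
ee_pos: [0.7043, 0.1006, 0.0959]
orientation: [0.0, 0.625, 0.781, 0.0]
ft_force: [0.9, -0.7, 0.5]
width: 0.0518
grip_force: 0.0
```

```bash
python3 d.py; python3 -c "
from h import *
print('jar',at('top',[[237,163]],.066))"
```

```text
tcp [0.7043 0.1006 0.0959] yaw 12.7 ft [ 0.9 -0.7  0.5] w 0.0518 t 46.05
[321. 240.] (0.7054, 0.1025) 29.5 jog z.0135 [ 0.0016  0.0007  0.0832 -0.0005] off tool [0.0015 0.0009]
to T [-0.3737 -0.3301 -0.0005]
jar [[0.77685123 0.17485502]]
```

Emit:
jog_arm:
  rows:
    - {"hand":0.052,"tx":0.0015,"ty":0.0009,"tz":0.025,"rx":0,"ry":0,"rz":0}
    - {"hand":0.052,"tx":0.0015,"ty":0.0009,"tz":0.045,"rx":0,"ry":0,"rz":0}
    - {"hand":0.052,"tx":0.0015,"ty":0.0009,"tz":0.06,"rx":0,"ry":0,"rz":0}
    - {"hand":0.052,"tx":0.0015,"ty":0.0009,"tz":0.068,"rx":0,"ry":0,"rz":0}
    - {"hand":0.052,"tx":0.0015,"ty":0.0009,"tz":0.073,"rx":0,"ry":0,"rz":0}

```text
time_s: 46.6
ee_pos: [0.7048, 0.1029, 0.0221]
orientation: [0.0, 0.624, 0.781, 0.0]
ft_force: [0.1, -0.8, 0.2]
width: 0.0523
grip_force: 0.0
```

Emit:
jog_arm:
  rows:
    - {"hand":0.052,"tx":0,"ty":0,"tz":0.003,"rx":0,"ry":0,"rz":0}
    - {"hand":0.052,"tx":0,"ty":0,"tz":0.006,"rx":0,"ry":0,"rz":0}
    - {"hand":0.052,"tx":0,"ty":0,"tz":0.0085,"rx":0,"ry":0,"rz":0}
    - {"hand":0.052,"tx":0,"ty":0,"tz":0.0085,"rx":0,"ry":0,"rz":0}

```text
time_s: 47.0
ee_pos: [0.7046, 0.103, 0.0136]
orientation: [0.0, 0.624, 0.781, 0.0]
ft_force: [0.4, -0.5, -0.2]
width: 0.0521
grip_force: 0.0
```

Emit:
jog_arm:
  rows:
    - {"hand":0.021,"tx":0,"ty":0,"tz":0,"rx":0,"ry":0,"rz":0}
    - {"hand":0.021,"tx":0,"ty":0,"tz":0,"rx":0,"ry":0,"rz":0}
    - {"hand":0.021,"tx":0,"ty":0,"tz":0,"rx":0,"ry":0,"rz":0}
    - {"hand":0.021,"tx":0,"ty":0,"tz":0,"rx":0,"ry":0,"rz":0}
    - {"hand":0.021,"tx":0,"ty":0,"tz":0,"rx":0,"ry":0,"rz":0}

```text
time_s: 47.5
ee_pos: [0.7048, 0.103, 0.0138]
orientation: [0.0, 0.624, 0.781, 0.0]
ft_force: [0.2, 0.1, 1.0]
width: 0.0293
grip_force: 12.0
```

Emit:
jog_arm:
  rows:
    - {"hand":0.021,"tx":0,"ty":0,"tz":-0.01,"rx":0,"ry":0,"rz":0}
    - {"hand":0.021,"tx":0,"ty":0,"tz":-0.04,"rx":0,"ry":0,"rz":0}
    - {"hand":0.021,"tx":0,"ty":0,"tz":-0.07,"rx":0,"ry":0,"rz":0}
    - {"hand":0.021,"tx":0,"ty":0,"tz":-0.1,"rx":0,"ry":0,"rz":0}
    - {"hand":0.021,"tx":0,"ty":0,"tz":-0.125,"rx":0,"ry":0,"rz":0}

```text
time_s: 48.0
ee_pos: [0.7052, 0.103, 0.1416]
orientation: [0.001, 0.624, 0.781, 0.001]
ft_force: [-0.2, 0.3, -1.2]
width: 0.0292
grip_force: 12.0
```

Emit:
jog_arm:
  rows:
    - {"hand":0.021,"tx":-0.02,"ty":-0.018,"tz":0,"rx":0,"ry":0,"rz":0}
    - {"hand":0.021,"tx":-0.05,"ty":-0.044,"tz":0,"rx":0,"ry":0,"rz":0}
    - {"hand":0.021,"tx":-0.08,"ty":-0.071,"tz":0,"rx":0,"ry":0,"rz":0}
    - {"hand":0.021,"tx":-0.11,"ty":-0.098,"tz":0,"rx":0,"ry":0,"rz":0}
    - {"hand":0.021,"tx":-0.14,"ty":-0.125,"tz":0,"rx":0,"ry":0,"rz":0}

```text
time_s: 48.5
ee_pos: [0.6129, -0.0624, 0.1395]
orientation: [0.001, 0.624, 0.781, 0.0]
ft_force: [0.4, -0.6, 0.4]
width: 0.0292
grip_force: 12.0
```

Emit:
jog_arm:
  rows:
    - {"hand":0.021,"tx":-0.03,"ty":-0.026,"tz":0,"rx":0,"ry":0,"rz":0}
    - {"hand":0.021,"tx":-0.06,"ty":-0.053,"tz":0,"rx":0,"ry":0,"rz":0}
    - {"hand":0.021,"tx":-0.09,"ty":-0.08,"tz":0,"rx":0,"ry":0,"rz":0}
    - {"hand":0.021,"tx":-0.12,"ty":-0.106,"tz":0,"rx":0,"ry":0,"rz":0}
    - {"hand":0.021,"tx":-0.14,"ty":-0.125,"tz":0,"rx":0,"ry":0,"rz":0}

```text
time_s: 49.0
ee_pos: [0.5215, -0.2275, 0.1396]
orientation: [0.001, 0.625, 0.781, -0.0]
ft_force: [0.7, 0.1, 0.4]
width: 0.0291
grip_force: 12.0
```

Emit:
jog_arm:
  rows:
    - {"hand":0.021,"tx":-0.03,"ty":-0.026,"tz":0,"rx":0,"ry":0,"rz":0}
    - {"hand":0.021,"tx":-0.06,"ty":-0.053,"tz":0,"rx":0,"ry":0,"rz":0}
    - {"hand":0.021,"tx":-0.085,"ty":-0.075,"tz":0,"rx":0,"ry":0,"rz":0}
    - {"hand":0.021,"tx":-0.0935,"ty":-0.081,"tz":0,"rx":0,"ry":0,"rz":0}
    - {"hand":0.021,"tx":-0.0935,"ty":-0.081,"tz":0,"rx":0,"ry":0,"rz":0}

```text
time_s: 49.5
ee_pos: [0.464, -0.3354, 0.1392]
orientation: [0.0, 0.625, 0.781, 0.0]
ft_force: [-0.4, -0.6, -0.6]
width: 0.0291
grip_force: 12.0
```

Emit:
jog_arm:
  rows:
    - {"hand":0.021,"tx":0,"ty":0,"tz":0.015,"rx":0,"ry":0,"rz":0}
    - {"hand":0.021,"tx":0,"ty":0,"tz":0.028,"rx":0,"ry":0,"rz":0}
    - {"hand":0.021,"tx":0,"ty":0,"tz":0.035,"rx":0,"ry":0,"rz":0}
    - {"hand":0.021,"tx":0,"ty":0,"tz":0.039,"rx":0,"ry":0,"rz":0}
    - {"hand":0.021,"tx":0,"ty":0,"tz":0.039,"rx":0,"ry":0,"rz":0}

```text
time_s: 50.0
ee_pos: [0.4641, -0.3334, 0.0985]
orientation: [-0.001, 0.624, 0.782, 0.0]
ft_force: [0.1, 0.1, 0.5]
width: 0.029
grip_force: 12.0
```

Emit:
jog_arm:
  rows:
    - {"hand":0.021,"tx":0,"ty":0,"tz":0,"rx":0,"ry":0,"rz":0}
    - {"hand":0.021,"tx":0,"ty":0,"tz":0,"rx":0,"ry":0,"rz":0}
    - {"hand":0.021,"tx":0,"ty":0,"tz":0,"rx":0,"ry":0,"rz":0}

```text
time_s: 50.3
ee_pos: [0.4645, -0.3347, 0.1002]
orientation: [0.001, 0.624, 0.781, -0.0]
ft_force: [-0.3, 0.8, -0.5]
width: 0.0293
grip_force: 12.0
```

```bash
python3 e.py 4
```

```text
tcp [ 0.4645 -0.3347  0.1002] to T [-0.0019  0.0002] [-0.3  0.8 -0.5] 50.3
0.062 pred top edge v 212.7 px/mm 1.8 rows 204 [217, 216, 216, 217, 216, 217, 215, 198, 107, 72, 87, 89, 85, 85, 85, 84, 73, 72]
0.054 pred top edge v 222.9 px/mm 1.9 rows 214 [87, 89, 85, 85, 85, 84, 73, 72, 73, 85, 87, 83, 83, 83, 82, 79, 70, 69]
0.046 pred top edge v 233.9 px/mm 1.9 rows 225 [83, 83, 83, 82, 79, 70, 69, 73, 82, 85, 80, 81, 80, 80, 80, 77, 70, 66]
0.038 pred top edge v 245.7 px/mm 1.9 rows 237 [80, 80, 80, 77, 70, 66, 65, 70, 81, 80, 78, 78, 78, 78, 77, 77, 77, 77]
0.03 pred top edge v 258.3 px/mm 2.0 rows 250 [78, 77, 77, 77, 77, 76, 68, 63, 63, 62, 66, 75, 78, 74, 74, 73, 75, 74]
```

Emit:
jog_arm:
  rows:
    - {"hand":0.021,"tx":0.0003,"ty":0.0002,"tz":0.0015,"rx":0,"ry":0,"rz":0}
    - {"hand":0.021,"tx":0.0003,"ty":0.0002,"tz":0.003,"rx":0,"ry":0,"rz":0}
    - {"hand":0.021,"tx":0.0003,"ty":0.0002,"tz":0.004,"rx":0,"ry":0,"rz":0}
    - {"hand":0.021,"tx":0.0003,"ty":0.0002,"tz":0.0044,"rx":0,"ry":0,"rz":0}
    - {"hand":0.021,"tx":0.0003,"ty":0.0002,"tz":0.0044,"rx":0,"ry":0,"rz":0}

```text
time_s: 50.85
ee_pos: [0.4644, -0.334, 0.0957]
orientation: [-0.0, 0.624, 0.781, -0.0]
ft_force: [-2.0, 1.8, 4.3]
width: 0.0287
grip_force: 12.0
```

```bash
python3 e.py 4
```

```text
tcp [ 0.4644 -0.334   0.0957] to T [-0.0025  0.0002] [-2.   1.8  4.3] 50.85
0.062 pred top edge v 215.5 px/mm 1.9 rows 207 [216, 216, 216, 216, 216, 216, 216, 161, 89, 76, 84, 90, 85, 86, 85, 85, 77, 72]
0.054 pred top edge v 226.1 px/mm 1.8 rows 218 [90, 85, 86, 85, 85, 77, 72, 73, 79, 88, 82, 83, 83, 82, 80, 73, 68, 69]
0.046 pred top edge v 237.4 px/mm 1.9 rows 229 [83, 83, 82, 80, 73, 68, 69, 72, 87, 81, 80, 80, 80, 80, 79, 76, 64, 66]
0.038 pred top edge v 249.5 px/mm 2.0 rows 241 [80, 80, 79, 76, 64, 66, 64, 73, 82, 80, 77, 78, 77, 77, 77, 69, 63, 63]
0.03 pred top edge v 262.6 px/mm 2.0 rows 254 [77, 77, 69, 63, 63, 62, 66, 74, 79, 75, 74, 74, 74, 74, 74, 74, 73, 73]
```

Emit:
jog_arm:
  rows:
    - {"hand":0.045,"tx":0,"ty":0,"tz":0,"rx":0,"ry":0,"rz":0}
    - {"hand":0.045,"tx":0,"ty":0,"tz":0,"rx":0,"ry":0,"rz":0}
    - {"hand":0.045,"tx":0,"ty":0,"tz":0,"rx":0,"ry":0,"rz":0}
    - {"hand":0.045,"tx":0,"ty":0,"tz":0,"rx":0,"ry":0,"rz":0}

```text
time_s: 51.3
ee_pos: [0.4643, -0.3339, 0.0949]
orientation: [-0.0, 0.624, 0.781, 0.0]
ft_force: [0.1, 0.3, -0.2]
width: 0.0449
grip_force: 0.0
```

Emit:
jog_arm:
  rows:
    - {"hand":0.045,"tx":0,"ty":0,"tz":-0.005,"rx":0,"ry":0,"rz":0}
    - {"hand":0.05,"tx":0,"ty":0,"tz":-0.02,"rx":0,"ry":0,"rz":0}
    - {"hand":0.06,"tx":0,"ty":0,"tz":-0.05,"rx":0,"ry":0,"rz":0}
    - {"hand":0.06,"tx":0,"ty":0,"tz":-0.09,"rx":0,"ry":0,"rz":0}
    - {"hand":0.06,"tx":0,"ty":0,"tz":-0.13,"rx":0,"ry":0,"rz":0}

```text
time_s: 51.8
ee_pos: [0.4643, -0.3339, 0.2278]
orientation: [0.0, 0.624, 0.781, -0.0]
ft_force: [0.8, -0.3, 0.7]
width: 0.0603
grip_force: 0.0
```

Emit:
jog_arm:
  rows:
    - {"hand":0.06,"tx":0,"ty":0,"tz":-0.03,"rx":0,"ry":0,"rz":0}
    - {"hand":0.06,"tx":0,"ty":0,"tz":-0.035,"rx":0,"ry":0,"rz":0}
    - {"hand":0.06,"tx":0,"ty":0,"tz":-0.035,"rx":0,"ry":0,"rz":0}
    - {"hand":0.06,"tx":0,"ty":0,"tz":-0.035,"rx":0,"ry":0,"rz":0}

```text
time_s: 52.2
ee_pos: [0.4638, -0.3334, 0.2586]
orientation: [-0.001, 0.624, 0.781, 0.0]
ft_force: [-0.1, -0.0, -0.8]
width: 0.0598
grip_force: 0.0
```

```bash
python3 d.py .061; python3 - <<'E'
from h import *
im=cv2.imread("pics/"+"e.png")
import glob
f=max(glob.glob("pics/d*.png"),key=lambda s:float(s[6:-4]));im=cv2.imread(f)
m=camera_model("wrist");u=proj("wrist",[.4651,-.3364,.053],m)[0];x,y=int(u[0]),int(u[1])
c=cv2.resize(im[y-60:y+60,x-70:x+70],(700,600),interpolation=cv2.INTER_CUBIC);g=c.astype(np.float32)
cv2.imwrite("pics/z9.png",np.clip(c*1.0*1.6,0,255).astype(np.uint8))
for k,d in enumerate([62,54,46,38,30]): print(d,(proj("wrist",[.4651,-.3364,.061+.008*k],m)[0]-[x-70,y-60])*5)
E
```

```text
tcp [ 0.4638 -0.3334  0.2586] yaw 12.75 ft [-0.1 -0.  -0.8] w 0.0598 t 52.2
[317. 216.] (0.4644, -0.3365) 60.3 jog z.0135 [-0.0041  0.0005  0.2446  0.    ] off tool [-0.0033  0.    ]
to T [-0.0034  0.0007  0.    ]
62 [354.55680793 309.17181444]
54 [354.6004147  317.15820563]
46 [354.64590238 325.50217828]
38 [354.69339325 334.22793752]
30 [354.74302013 343.3618877 ]
```

View pics/z9.png

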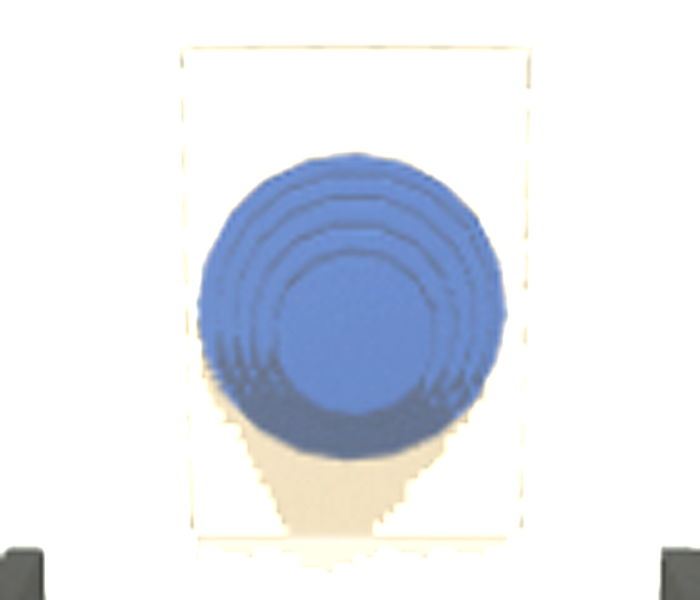

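Stack is concentric and centred on the tile (disc rings about (355,300-330), tile 185–528). Now fetch the bell.

Emit:
jog_arm:
  rows:
    - {"hand":0.06,"tx":0.03,"ty":0.008,"tz":0,"rx":0,"ry":0,"rz":0}
    - {"hand":0.06,"tx":0.075,"ty":0.021,"tz":0,"rx":0,"ry":0,"rz":0}
    - {"hand":0.06,"tx":0.12,"ty":0.034,"tz":0,"rx":0,"ry":0,"rz":0}
    - {"hand":0.06,"tx":0.165,"ty":0.047,"tz":0,"rx":0,"ry":0,"rz":0}
    - {"hand":0.06,"tx":0.2,"ty":0.057,"tz":0,"rx":0,"ry":0,"rz":0}

```text
time_s: 52.75
ee_pos: [0.4747, -0.1235, 0.2583]
orientation: [-0.002, 0.624, 0.781, -0.0]
ft_force: [0.5, 0.3, 0.4]
width: 0.0602
grip_force: 0.0
```

Emit:
jog_arm:
  rows:
    - {"hand":0.06,"tx":0.045,"ty":0.013,"tz":0,"rx":0,"ry":0,"rz":0}
    - {"hand":0.06,"tx":0.09,"ty":0.026,"tz":0,"rx":0,"ry":0,"rz":0}
    - {"hand":0.06,"tx":0.135,"ty":0.038,"tz":0,"rx":0,"ry":0,"rz":0}
    - {"hand":0.06,"tx":0.18,"ty":0.051,"tz":0,"rx":0,"ry":0,"rz":0}
    - {"hand":0.06,"tx":0.22,"ty":0.063,"tz":0,"rx":0,"ry":0,"rz":0}

```text
time_s: 53.25
ee_pos: [0.4874, 0.1043, 0.2584]
orientation: [-0.001, 0.624, 0.781, -0.001]
ft_force: [0.7, -0.1, -0.1]
width: 0.0597
grip_force: 0.0
```

Emit:
jog_arm:
  rows:
    - {"hand":0.06,"tx":0.045,"ty":0.013,"tz":0,"rx":0,"ry":0,"rz":0}
    - {"hand":0.06,"tx":0.09,"ty":0.026,"tz":0,"rx":0,"ry":0,"rz":0}
    - {"hand":0.06,"tx":0.135,"ty":0.038,"tz":0,"rx":0,"ry":0,"rz":0}
    - {"hand":0.06,"tx":0.17,"ty":0.048,"tz":0,"rx":0,"ry":0,"rz":0}
    - {"hand":0.06,"tx":0.193,"ty":0.055,"tz":0,"rx":0,"ry":0,"rz":0}

```text
time_s: 53.75
ee_pos: [0.4983, 0.3048, 0.2578]
orientation: [-0.001, 0.623, 0.782, -0.002]
ft_force: [0.1, 0.1, -0.3]
width: 0.0603
grip_force: 0.0
```

Emit:
jog_arm:
  rows:
    - {"hand":0.06,"tx":0,"ty":0,"tz":0,"rx":0,"ry":0,"rz":0.1}
    - {"hand":0.06,"tx":0,"ty":0,"tz":0,"rx":0,"ry":0,"rz":0.2}
    - {"hand":0.06,"tx":0,"ty":0,"tz":0,"rx":0,"ry":0,"rz":0.316}
    - {"hand":0.06,"tx":0,"ty":0,"tz":0,"rx":0,"ry":0,"rz":0.316}
    - {"hand":0.06,"tx":0,"ty":0,"tz":0,"rx":0,"ry":0,"rz":0.316}

```text
time_s: 54.25
ee_pos: [0.4991, 0.3022, 0.2588]
orientation: [-0.0, 0.738, 0.674, -0.001]
ft_force: [-0.9, 0.5, -0.6]
width: 0.0602
grip_force: 0.0
```

```bash
python3 - <<'E'
from h import *
p,q,s=pose();print(p,s["ft_force"],jog([.4993,.3029,.16],np.arctan2(-.0936,.9956)))
E
```

```text
[0.49912493 0.30223286 0.2588097 ] [-0.88185083  0.52875281 -0.63655701] [ 0.0008  0.0003  0.0988 -0.0023  0.001   0.003 ]
```

Emit:
jog_arm:
  rows:
    - {"hand":0.06,"tx":0.0007,"ty":0.0003,"tz":0.03,"rx":0,"ry":0,"rz":0.003}
    - {"hand":0.06,"tx":0.0007,"ty":0.0003,"tz":0.055,"rx":0,"ry":0,"rz":0.003}
    - {"hand":0.06,"tx":0.0007,"ty":0.0003,"tz":0.075,"rx":0,"ry":0,"rz":0.003}
    - {"hand":0.06,"tx":0.0007,"ty":0.0003,"tz":0.09,"rx":0,"ry":0,"rz":0.003}
    - {"hand":0.06,"tx":0.0007,"ty":0.0003,"tz":0.098,"rx":0,"ry":0,"rz":0.003}

```text
time_s: 54.75
ee_pos: [0.4993, 0.3028, 0.1604]
orientation: [-0.001, 0.74, 0.673, -0.001]
ft_force: [0.5, 0.9, 0.2]
width: 0.0598
grip_force: 0.0
```

Emit:
jog_arm:
  rows:
    - {"hand":0.06,"tx":0,"ty":0,"tz":0,"rx":0,"ry":0,"rz":0}
    - {"hand":0.06,"tx":0,"ty":0,"tz":0,"rx":0,"ry":0,"rz":0}
    - {"hand":0.06,"tx":0,"ty":0,"tz":0,"rx":0,"ry":0,"rz":0}

```text
time_s: 55.05
ee_pos: [0.5009, 0.3035, 0.1636]
orientation: [0.0, 0.74, 0.672, 0.001]
ft_force: [-0.1, -0.7, 0.1]
width: 0.0602
grip_force: 0.0
```

```bash
python3 - <<'E'
from h import *
p,q,s=pose();print(p,s["ft_force"],jog([.4993,.3029,.16],np.arctan2(-.0936,.9956)))
E
```

```text
[0.50092784 0.30345612 0.16358212] [-0.05137223 -0.73687663  0.06380525] [-0.0007 -0.0016  0.0036  0.0022 -0.001  -0.0024]
```

Emit:
jog_arm:
  rows:
    - {"hand":0.06,"tx":-0.0006,"ty":-0.0015,"tz":0.002,"rx":0,"ry":0,"rz":-0.002}
    - {"hand":0.06,"tx":-0.0006,"ty":-0.0015,"tz":0.0036,"rx":0,"ry":0,"rz":-0.002}
    - {"hand":0.06,"tx":-0.0006,"ty":-0.0015,"tz":0.0036,"rx":0,"ry":0,"rz":-0.002}
    - {"hand":0.06,"tx":-0.0006,"ty":-0.0015,"tz":0.0036,"rx":0,"ry":0,"rz":-0.002}

```text
time_s: 55.45
ee_pos: [0.4985, 0.3027, 0.1586]
orientation: [-0.0, 0.74, 0.673, -0.0]
ft_force: [-0.5, 0.8, 0.2]
width: 0.0599
grip_force: 0.0
```

Emit:
jog_arm:
  rows:
    - {"hand":0.0,"tx":0,"ty":0,"tz":0,"rx":0,"ry":0,"rz":0}
    - {"hand":0.0,"tx":0,"ty":0,"tz":0,"rx":0,"ry":0,"rz":0}
    - {"hand":0.0,"tx":0,"ty":0,"tz":0,"rx":0,"ry":0,"rz":0}
    - {"hand":0.0,"tx":0,"ty":0,"tz":0,"rx":0,"ry":0,"rz":0}
    - {"hand":0.0,"tx":0,"ty":0,"tz":0,"rx":0,"ry":0,"rz":0}
  force: 35

```text
time_s: 55.95
ee_pos: [0.4986, 0.3027, 0.1586]
orientation: [0.0, 0.74, 0.673, 0.0]
ft_force: [-0.4, 0.7, -0.4]
width: 0.0222
grip_force: 0.0
```

Emit:
jog_arm:
  rows:
    - {"hand":0.0,"tx":0,"ty":0,"tz":0,"rx":0,"ry":0,"rz":0}
    - {"hand":0.0,"tx":0,"ty":0,"tz":0,"rx":0,"ry":0,"rz":0}
    - {"hand":0.0,"tx":0,"ty":0,"tz":0,"rx":0,"ry":0,"rz":0}
    - {"hand":0.0,"tx":0,"ty":0,"tz":0,"rx":0,"ry":0,"rz":0}

```text
time_s: 56.35
ee_pos: [0.499, 0.3027, 0.1587]
orientation: [0.0, 0.74, 0.673, 0.0]
ft_force: [2.5, -0.3, -2.3]
width: 0.0158
grip_force: 35.0
```

```bash
python3 - <<'E'
from h import *
p,q,s=pose();print(p,s["ft_force"],s["width"],s["grip_force"],q.as_matrix()[:,1])
E
```

```text
[0.49899205 0.3026751  0.15872675] [ 2.51385325 -0.34075848 -2.34946109] 0.015824804863350393 34.99955177307129 [ 0.99553684 -0.09436831  0.00101371]
```

Emit:
jog_arm:
  rows:
    - {"hand":0.0,"tx":0,"ty":0,"tz":-0.01,"rx":0,"ry":0,"rz":0}
    - {"hand":0.0,"tx":0,"ty":0,"tz":-0.03,"rx":0,"ry":0,"rz":0}
    - {"hand":0.0,"tx":0,"ty":0,"tz":-0.06,"rx":0,"ry":0,"rz":0}
    - {"hand":0.0,"tx":0,"ty":0,"tz":-0.09,"rx":0,"ry":0,"rz":0}
    - {"hand":0.0,"tx":0,"ty":0,"tz":-0.11,"rx":0,"ry":0,"rz":0}

```text
time_s: 56.85
ee_pos: [0.4977, 0.3028, 0.27]
orientation: [-0.0, 0.74, 0.673, -0.0]
ft_force: [0.6, -0.2, -7.0]
width: 0.0158
grip_force: 35.0
```

Emit:
jog_arm:
  rows:
    - {"hand":0.0,"tx":0,"ty":0,"tz":0,"rx":0,"ry":0,"rz":-0.05}
    - {"hand":0.0,"tx":0,"ty":0,"tz":0,"rx":0,"ry":0,"rz":-0.14}
    - {"hand":0.0,"tx":0,"ty":0,"tz":0,"rx":0,"ry":0,"rz":-0.24}
    - {"hand":0.0,"tx":0,"ty":0,"tz":0,"rx":0,"ry":0,"rz":-0.317}
    - {"hand":0.0,"tx":0,"ty":0,"tz":0,"rx":0,"ry":0,"rz":-0.317}

```text
time_s: 57.35
ee_pos: [0.4971, 0.3025, 0.2673]
orientation: [-0.001, 0.624, 0.781, -0.002]
ft_force: [-0.6, -0.6, -6.3]
width: 0.0158
grip_force: 35.0
```

Emit:
jog_arm:
  rows:
    - {"hand":0.0,"tx":-0.02,"ty":-0.006,"tz":0,"rx":0,"ry":0,"rz":0}
    - {"hand":0.0,"tx":-0.06,"ty":-0.017,"tz":0,"rx":0,"ry":0,"rz":0}
    - {"hand":0.0,"tx":-0.107,"ty":-0.03,"tz":0,"rx":0,"ry":0,"rz":0}
    - {"hand":0.0,"tx":-0.153,"ty":-0.043,"tz":0,"rx":0,"ry":0,"rz":0}
    - {"hand":0.0,"tx":-0.2,"ty":-0.057,"tz":0,"rx":0,"ry":0,"rz":0}

```text
time_s: 57.85
ee_pos: [0.4858, 0.0937, 0.268]
orientation: [-0.001, 0.625, 0.781, -0.0]
ft_force: [1.3, -0.8, -7.0]
width: 0.0157
grip_force: 35.0
```

Emit:
jog_arm:
  rows:
    - {"hand":0.0,"tx":-0.045,"ty":-0.013,"tz":0,"rx":0,"ry":0,"rz":0}
    - {"hand":0.0,"tx":-0.09,"ty":-0.026,"tz":0,"rx":0,"ry":0,"rz":0}
    - {"hand":0.0,"tx":-0.135,"ty":-0.038,"tz":0,"rx":0,"ry":0,"rz":0}
    - {"hand":0.0,"tx":-0.18,"ty":-0.051,"tz":0,"rx":0,"ry":0,"rz":0}
    - {"hand":0.0,"tx":-0.22,"ty":-0.062,"tz":0,"rx":0,"ry":0,"rz":0}

```text
time_s: 58.35
ee_pos: [0.474, -0.1348, 0.2682]
orientation: [-0.001, 0.625, 0.78, -0.0]
ft_force: [1.2, 0.5, -6.9]
width: 0.0157
grip_force: 35.0
```

Emit:
jog_arm:
  rows:
    - {"hand":0.0,"tx":-0.045,"ty":-0.013,"tz":0,"rx":0,"ry":0,"rz":0}
    - {"hand":0.0,"tx":-0.09,"ty":-0.026,"tz":0,"rx":0,"ry":0,"rz":0}
    - {"hand":0.0,"tx":-0.135,"ty":-0.038,"tz":0,"rx":0,"ry":0,"rz":0}
    - {"hand":0.0,"tx":-0.17,"ty":-0.048,"tz":0,"rx":0,"ry":0,"rz":0}
    - {"hand":0.0,"tx":-0.194,"ty":-0.055,"tz":0,"rx":0,"ry":0,"rz":0}

```text
time_s: 58.85
ee_pos: [0.4632, -0.3365, 0.2677]
orientation: [-0.001, 0.626, 0.78, 0.0]
ft_force: [0.8, 0.6, -7.2]
width: 0.0159
grip_force: 35.0
```

Emit:
jog_arm:
  rows:
    - {"hand":0.0,"tx":0,"ty":0,"tz":0,"rx":0,"ry":0,"rz":0}
    - {"hand":0.0,"tx":0,"ty":0,"tz":0,"rx":0,"ry":0,"rz":0}
    - {"hand":0.0,"tx":0,"ty":0,"tz":0,"rx":0,"ry":0,"rz":0}
    - {"hand":0.0,"tx":0,"ty":0,"tz":0,"rx":0,"ry":0,"rz":0}

```text
time_s: 59.25
ee_pos: [0.4645, -0.3334, 0.2685]
orientation: [-0.0, 0.624, 0.782, 0.0]
ft_force: [-0.0, -0.1, -7.7]
width: 0.0159
grip_force: 35.0
```

```bash
python3 - <<'E'
from h import *
p,q,s=pose();print(p,s["ft_force"],s["width"],q.as_matrix()[:,1],q.as_matrix()[:,2],jog([.4648,-.3346,.18],np.radians(12.72)))
E
```

```text
[ 0.46452426 -0.33335872  0.26850186] [-0.04050586 -0.10028123 -7.65905309] 0.015927161756270226 [ 9.75135480e-01  2.21609494e-01 -1.66207685e-04] [-3.34942757e-04  7.23826994e-04 -9.99999682e-01] [-0.0013  0.      0.0885 -0.0002 -0.0008  0.0015]
```

Emit:
jog_arm:
  rows:
    - {"hand":0.0,"tx":-0.0013,"ty":0,"tz":0.015,"rx":0,"ry":0,"rz":0.001}
    - {"hand":0.0,"tx":-0.0013,"ty":0,"tz":0.035,"rx":0,"ry":0,"rz":0.001}
    - {"hand":0.0,"tx":-0.0013,"ty":0,"tz":0.055,"rx":0,"ry":0,"rz":0.001}
    - {"hand":0.0,"tx":-0.0013,"ty":0,"tz":0.067,"rx":0,"ry":0,"rz":0.001}
    - {"hand":0.0,"tx":-0.0013,"ty":0,"tz":0.072,"rx":0,"ry":0,"rz":0.001}

```text
time_s: 59.75
ee_pos: [0.4639, -0.3346, 0.1942]
orientation: [-0.002, 0.624, 0.781, 0.0]
ft_force: [0.3, -0.1, -6.8]
width: 0.0157
grip_force: 35.0
```

Emit:
jog_arm:
  rows:
    - {"hand":0.0,"tx":0,"ty":0,"tz":0,"rx":0,"ry":0,"rz":0}
    - {"hand":0.0,"tx":0,"ty":0,"tz":0,"rx":0,"ry":0,"rz":0}
    - {"hand":0.0,"tx":0,"ty":0,"tz":0,"rx":0,"ry":0,"rz":0}
    - {"hand":0.0,"tx":0,"ty":0,"tz":0,"rx":0,"ry":0,"rz":0}

```text
time_s: 60.15
ee_pos: [0.4651, -0.3362, 0.1976]
orientation: [0.001, 0.625, 0.781, -0.0]
ft_force: [-0.9, 0.1, -7.3]
width: 0.0157
grip_force: 35.0
```

```bash
python3 - <<'E'
from h import *
p,q,s=pose();print(p,s["ft_force"],jog([.4648,-.3346,.172],np.radians(12.72)))
im=snapshot("top");cv2.imwrite("pics/t9.png",im[:,:,::-1])
E
```

```text
[ 0.46508228 -0.33624438  0.19762693] [-0.91124016  0.06117832 -7.28630206] [ 0.0017  0.0001  0.0256  0.0009  0.0016 -0.0004]
```

Emit:
jog_arm:
  rows:
    - {"hand":0.0,"tx":0.001,"ty":0,"tz":0.003,"rx":0,"ry":0,"rz":0}
    - {"hand":0.0,"tx":0.001,"ty":0,"tz":0.006,"rx":0,"ry":0,"rz":0}
    - {"hand":0.0,"tx":0.001,"ty":0,"tz":0.009,"rx":0,"ry":0,"rz":0}
    - {"hand":0.0,"tx":0.001,"ty":0,"tz":0.01,"rx":0,"ry":0,"rz":0}
    - {"hand":0.0,"tx":0.001,"ty":0,"tz":0.01,"rx":0,"ry":0,"rz":0}

```text
time_s: 60.7
ee_pos: [0.4643, -0.3347, 0.1862]
orientation: [-0.0, 0.625, 0.781, 0.0]
ft_force: [0.1, -0.8, -6.3]
width: 0.0154
grip_force: 35.0
```

```bash
python3 - <<'E'
from h import *
p,q,s=pose();print(p,s["ft_force"],jog([.4648,-.3346,.172],np.radians(12.72)))
E
```

```text
[ 0.46428795 -0.33467697  0.18618612] [ 0.09546852 -0.79973365 -6.32816334] [-0.      0.0005  0.0142 -0.0004 -0.0006 -0.0004]
```

Emit:
jog_arm:
  rows:
    - {"hand":0.0,"tx":0,"ty":0.0004,"tz":0.003,"rx":0,"ry":0,"rz":0}
    - {"hand":0.0,"tx":0,"ty":0.0004,"tz":0.006,"rx":0,"ry":0,"rz":0}
    - {"hand":0.0,"tx":0,"ty":0.0004,"tz":0.009,"rx":0,"ry":0,"rz":0}
    - {"hand":0.0,"tx":0,"ty":0.0004,"tz":0.011,"rx":0,"ry":0,"rz":0}
    - {"hand":0.0,"tx":0,"ty":0.0004,"tz":0.012,"rx":0,"ry":0,"rz":0}

```text
time_s: 61.2
ee_pos: [0.4647, -0.3346, 0.1742]
orientation: [-0.0, 0.625, 0.781, 0.0]
ft_force: [0.4, -0.0, -7.3]
width: 0.0156
grip_force: 35.0
```

Emit:
jog_arm:
  rows:
    - {"hand":0.0,"tx":0,"ty":0,"tz":0.0005,"rx":0,"ry":0,"rz":0}
    - {"hand":0.0,"tx":0,"ty":0,"tz":0.001,"rx":0,"ry":0,"rz":0}
    - {"hand":0.0,"tx":0,"ty":0,"tz":0.001,"rx":0,"ry":0,"rz":0}

```text
time_s: 61.5
ee_pos: [0.4648, -0.3348, 0.1737]
orientation: [0.0, 0.625, 0.781, -0.0]
ft_force: [0.1, -0.0, -7.7]
width: 0.0155
grip_force: 35.0
```

Rim is already below lip height; creep to contact.

Emit:
jog_arm:
  rows:
    - {"hand":0.0,"tx":0,"ty":0,"tz":0.0008,"rx":0,"ry":0,"rz":0}
    - {"hand":0.0,"tx":0,"ty":0,"tz":0.0015,"rx":0,"ry":0,"rz":0}
    - {"hand":0.0,"tx":0,"ty":0,"tz":0.0015,"rx":0,"ry":0,"rz":0}

```text
time_s: 61.8
ee_pos: [0.4649, -0.3348, 0.1724]
orientation: [0.0, 0.625, 0.781, -0.0]
ft_force: [-0.9, 0.2, -5.5]
width: 0.0157
grip_force: 35.0
```

Emit:
jog_arm:
  rows:
    - {"hand":0.0,"tx":0,"ty":0,"tz":0.0005,"rx":0,"ry":0,"rz":0}
    - {"hand":0.0,"tx":0,"ty":0,"tz":0.0008,"rx":0,"ry":0,"rz":0}
    - {"hand":0.0,"tx":0,"ty":0,"tz":0.0008,"rx":0,"ry":0,"rz":0}

```text
time_s: 62.1
ee_pos: [0.4649, -0.3347, 0.1722]
orientation: [0.0, 0.625, 0.781, 0.0]
ft_force: [-2.8, 4.8, 1.2]
width: 0.0158
grip_force: 35.0
```

Emit:
jog_arm:
  rows:
    - {"hand":0.06,"tx":0,"ty":0,"tz":0,"rx":0,"ry":0,"rz":0}
    - {"hand":0.06,"tx":0,"ty":0,"tz":0,"rx":0,"ry":0,"rz":0}
    - {"hand":0.06,"tx":0,"ty":0,"tz":0,"rx":0,"ry":0,"rz":0}
    - {"hand":0.06,"tx":0,"ty":0,"tz":0,"rx":0,"ry":0,"rz":0}
    - {"hand":0.06,"tx":0,"ty":0,"tz":0,"rx":0,"ry":0,"rz":0}

```text
time_s: 62.6
ee_pos: [0.465, -0.3349, 0.1714]
orientation: [0.0, 0.625, 0.781, -0.0]
ft_force: [-0.7, -0.1, 0.3]
width: 0.0534
grip_force: 0.0
```

Emit:
jog_arm:
  rows:
    - {"hand":0.06,"tx":0,"ty":0,"tz":-0.01,"rx":0,"ry":0,"rz":0}
    - {"hand":0.06,"tx":0,"ty":0,"tz":-0.03,"rx":0,"ry":0,"rz":0}
    - {"hand":0.06,"tx":0,"ty":0,"tz":-0.06,"rx":0,"ry":0,"rz":0}
    - {"hand":0.06,"tx":0,"ty":0,"tz":-0.09,"rx":0,"ry":0,"rz":0}
    - {"hand":0.06,"tx":0,"ty":0,"tz":-0.1,"rx":0,"ry":0,"rz":0}

```text
time_s: 63.1
ee_pos: [0.466, -0.336, 0.2759]
orientation: [0.003, 0.625, 0.781, -0.001]
ft_force: [0.1, -0.1, -0.4]
width: 0.0604
grip_force: 0.0
```

Emit:
jog_arm:
  rows:
    - {"hand":0.06,"tx":0.04,"ty":0,"tz":0,"rx":0,"ry":0,"rz":0}
    - {"hand":0.06,"tx":0.08,"ty":0,"tz":0,"rx":0,"ry":0,"rz":0}
    - {"hand":0.06,"tx":0.12,"ty":0,"tz":0,"rx":0,"ry":0,"rz":0}
    - {"hand":0.06,"tx":0.16,"ty":0,"tz":0,"rx":0,"ry":0,"rz":0}
    - {"hand":0.06,"tx":0.2,"ty":0,"tz":0,"rx":0,"ry":0,"rz":0}

```text
time_s: 63.6
ee_pos: [0.4201, -0.1381, 0.2707]
orientation: [-0.0, 0.625, 0.781, 0.0]
ft_force: [1.0, 0.4, 0.4]
width: 0.0601
grip_force: 0.0
```

Emit:
jog_arm:
  rows:
    - {"hand":0.06,"tx":0,"ty":0,"tz":0,"rx":0,"ry":0,"rz":0}
    - {"hand":0.06,"tx":0,"ty":0,"tz":0,"rx":0,"ry":0,"rz":0}
    - {"hand":0.06,"tx":0,"ty":0,"tz":0,"rx":0,"ry":0,"rz":0}

```text
time_s: 63.9
ee_pos: [0.421, -0.1404, 0.2711]
orientation: [-0.0, 0.625, 0.781, -0.0]
ft_force: [-0.5, -0.1, -0.8]
width: 0.0603
grip_force: 0.0
```

```bash
python3 - <<'E'
from h import *
a=snapshot("scene");b=snapshot("top")
x=cv2.resize(a[110:270,60:270],(525,400));y=cv2.resize(b[270:470,440:640],(275,275));y=cv2.copyMakeBorder(y,0,125,0,0,0)
cv2.imwrite("pics/fin.png",np.hstack([x,y])[:,:,::-1]);print(pose()[0],pose()[2]["ft_force"])
E
```

```text
[ 0.4209702  -0.1406165   0.27106475] [-0.56720262  0.14406942  0.14924699]
```

View pics/fin.png

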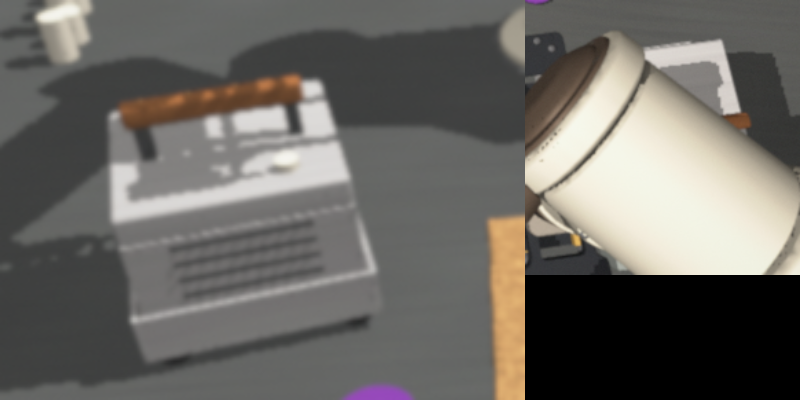

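The bell sits level inside the tray lip (tray rim (135,318)–(375,270)), as at the start, and the gripper is clear.

```bash
python3 -c "
from plant import hand_in
print(hand_in())"
```

```text
the job is handed in; nothing more can be done
None
```

The job is handed in: tile seated in the recess, all five blue discs stacked largest to smallest within about 1 mm of the tile's centre, bell set back inside the tray lip and released at about 64 s; one finger touched down at 38 N for a moment while picking up the 54 mm disc.

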